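Put the drift punches away in the locked rack

ROBOT

A 6-joint arm with a two-finger parallel gripper is mounted at the origin on the work surface. World frame = base frame: x ahead of the robot, y to its left, z up, the work surface at z = 0. Lengths are in m, angles in degrees, forces in N, time in s.
With the tool pointing down it reaches from about 0.25 to 0.725 m from the base axis. Payload 4 kg.
Tool frame: the origin (TCP) lies between the finger pads; the fingertips stand 25 mm ahead of it and the grasp point (between the pads) lies 6 mm ahead of it (ctrl.nose_length is the distance from the TCP to the fingertips, in m); z points along the fingers, y is the line along which they close (so a half turn about z gives the same grasp; the last joint's range is limited). The gripper opens to 85 mm and grips with 20 to 120 N. Pads are 22 mm wide; open, the fingers measure 114 mm over their backs; the gripper's body (76 mm by 85 mm) begins 54 mm behind the grasp point. The pads swing forward as they close: fully open they stand 13 mm farther back than shut.
Start: joints at [-72.536, 13.785, 0.286, 76.501, 0, 90], TCP at [0.15, -0.477, 0.256] pointing down, gripper open.
Joint ranges: [-155.79, 155.79], [-60.16, 107.12], [-62.33, 73.08], [-114, 123.19], [-81.49, 82.49], [-180, 180]. Speed limits (degrees/s): [159.86, 159.86, 180, 180, 180, 180].

INTERFACE

Orientations are given as a 3x3 rotation matrix whose columns are the frame's x, y, z axes.
In Python, from cell import ctrl, optics, finder gives the robot as it stands.
- The arm moves only by the shell command python3 -m pendant 'ROWS' [FORCE]. ROWS is JSON, a list of rows, each an object with "offset": the shift along the tool's x, y, z in mm, a list of three; "yaw": the turn about the tool's z in units of 6 degrees (1.0 is 6 degrees); "hand": the finger opening in mm, from 0 to 85.4. In form: [{"offset": [x, y, z], "yaw": yaw, "hand": hand}, ...]. A call has 1 to 8 rows; each row shifts and turns the commanded pose from where the row before left it, along the tool's axes as they then stand; what a row does not reach is not made up. A row lasts 1/12 s, in which the tool goes at most 41.7 mm and 7.16 degrees, less where a joint would pass 70% of its speed; a pose out of reach is approached as far as the arm can. A call is refused whole if a number of a shift passes 41.7 or a number of a turn 1, either way. A call with a gripper value outside its range is refused whole. The fingers move at their own pace and stop on an object; FORCE is the grip in N (left out, the last holds). Time passes only in rows, so rows that do not move let the fingers close. It gives the time, the measured TCP pose, the force, the opening and the grip force at its end, in the units of the state.
- ctrl.state(): the state, without advancing time (a new reading comes with each control period).
- optics.read_camera(name): name is "scene" or "side" or "wrist"; returns a dict with "image" (420x560x3 uint8, red, green, blue), "intrinsics" (3x3 intrinsics, pixels), "D" ([k1, k2, p1, p2, k3] as OpenCV has them; the pictures are not rectified), "extrinsics" (4x4, takes a point from world to camera coordinates). Camera axes: x right, y down, z forward; pixel columns grow to the right and rows downward; lengths in m; the calibration is good to about 2 mm. A picture is of the moment at which its call begins. There is no depth.
- ctrl.finish_job(): hands the job in; it is judged then, once.
Trained networks look in a picture, given as the dict that the camera call returned (one of the last four; its "shot" number tells which), for a name from the list of things; names that differ only in an ending like _2 or _b are one class to them, and where a whole thing is asked for, a point or a joint stands for the part that bears it (a point fixed in the world has none). Each returns a list of dicts, best first, with "p" (0 to 1); they miss things now and then, are a little off and sometimes report something else, mostly with a low value. They report only what shows in the picture. A call takes as long as a camera call. They do not tell look-alikes from the thing itself.
- finder.trace(picture, thing): "mask" (420x560 bool, what is visible of it) and "xy" ([column, row] in pixels, amid what is visible of it).
The state is a dict: "clock": time; "joints": joint angles; "joint_velocities": joint speeds; "tau": joint torques, N m; "tool_pos": TCP position; "eef_rot": TCP orientation; "wrist_force": force on the tool from outside, world axes, zero at the start; "ft_torque": the same for the moment, N m; "grip_width": opening from 0.0 (shut) to 1.0 (fully open); "grasp_force": force on a finger pad.
Only numpy, scipy, OpenCV 4.12 (cv2) and the standard library are available. Lean on these libraries where they do the work, as an engineer would, in place of code of your own. Each camera call takes 0.05 s, during which the arm holds its last target. There are 200 camera calls.

TASK

Put every drift punch from the wooden stand away in the punch rack, one to a tube, and leave the rack locked: draw the catch fully back, swing the guard wide open (about a right angle), push each punch down until its head sits on the block, swing the guard fully shut and slide the catch fully home. The gauge stand (steel block with a post) is in the way of the guard; it belongs upright on the middle of the round rubber mat, and must be there at the end. Leave the other things on the bench where they are.

Things in the scene. Friction and masses are not known exactly. Their poses are not given: they have to be found in the camera images.
- rack: Punch rack, bolted down: a steel block 60 (x) x 170 (y) x 85 mm high on a 80 x 350 mm base. Origin on the bench under the block's middle; x square to the row of tubes, away from the robot (within 0.2 rad), y along the row, z up. A steel guard plate 57 mm above the block covers the row; its 24 mm pivot post is at y = +125 mm; the catch is on a pedestal (34 x 105 x 135 mm high) at y = -152 mm.
- tube0 (a point): Mouth of tube 0 of the rack (centre, level with the block's top, 85 mm above the bench): a blind round hole 12 mm across, 70 mm deep, mouth bevelled by 2 mm. The tubes lie 40 mm apart at y = 60 mm of the rack. Axes as the rack's.
- tube1 (a point): Mouth of tube 1 of the rack (centre, level with the block's top, 85 mm above the bench): a blind round hole 12 mm across, 70 mm deep, mouth bevelled by 2 mm. The tubes lie 40 mm apart at y = 20 mm of the rack. Axes as the rack's.
- tube2 (a point): Mouth of tube 2 of the rack (centre, level with the block's top, 85 mm above the bench): a blind round hole 12 mm across, 70 mm deep, mouth bevelled by 2 mm. The tubes lie 40 mm apart at y = -20 mm of the rack. Axes as the rack's.
- tube3 (a point): Mouth of tube 3 of the rack (centre, level with the block's top, 85 mm above the bench): a blind round hole 12 mm across, 70 mm deep, mouth bevelled by 2 mm. The tubes lie 40 mm apart at y = -60 mm of the rack. Axes as the rack's.
- guard (a joint): Swing of the guard about its upright pivot: 0 = shut over the tubes (stop), grows counter-clockwise seen from above, its free end swinging away from the robot side, to 1.8 rad fully open (stop). It stays where it is left (about 0.12 N m friction). It cannot be swung while the catch is home, and cannot be shut past a catch that is home.
- guard_handle (a point): Middle of the grip of the guard's handle: a black upright round post 18 mm thick, 48 mm high; this point is 24 mm above the guard plate (60 mm wide, 6 mm thick, its top 148 mm above the bench) and 125 mm from the pivot axis. With the guard shut it stands above the middle of the row. Its frame turns with the guard: y points to the pivot.
- guard_pivot (a point): On the guard's upright pivot axis, at the height of point guard_handle (172 mm above the bench). The plate reaches 220 mm from here and then a 12 mm wide tab to 242 mm; it sweeps at 142 to 148 mm above the bench.
- catch (a joint): Travel of the brass sliding catch (m): 0 = home, its fork holding the guard's tab; 0.030 = fully drawn back (stop) along the rack's -y, away from the guard. The tab is free from about 0.020. Slides with about 2 N friction and stays where it is left.
- catch_grip (a point): Middle of the grip of the catch: a black upright round post 16 mm thick; this point is 24 mm above the brass bar it stands on (bar top 151 mm, post top 191 mm above the bench). Axes as the rack's.
- stand_top (a point): Middle of the top of the loose wooden stand (170 x 56 mm, 70 mm high, 0.9 kg) in which the punches wait; its four 12 mm holes lie in one row along this frame's x at -60, -20, +20 and +60 mm; z up. Some may be empty.
- punch0_head (a point): Steel drift punch 0 (all alike): middle of its head. Head round, 20 mm thick, 50 mm long; below it a pin 8 mm thick, 60 mm long; about 0.11 kg. It waits upright in the stand, the head's shoulder on the wood, this point 25 mm above the stand's top. Fully home in the rack the shoulder rests on the block, this point 25 mm above the tube's mouth. z runs up the punch. Not always present.
- punch1_head (a point): Steel drift punch 1 (all alike): middle of its head. Head round, 20 mm thick, 50 mm long; below it a pin 8 mm thick, 60 mm long; about 0.11 kg. It waits upright in the stand, the head's shoulder on the wood, this point 25 mm above the stand's top. Fully home in the rack the shoulder rests on the block, this point 25 mm above the tube's mouth. z runs up the punch. Not always present.
- punch2_head (a point): Steel drift punch 2 (all alike): middle of its head. Head round, 20 mm thick, 50 mm long; below it a pin 8 mm thick, 60 mm long; about 0.11 kg. It waits upright in the stand, the head's shoulder on the wood, this point 25 mm above the stand's top. Fully home in the rack the shoulder rests on the block, this point 25 mm above the tube's mouth. z runs up the punch. Not always present.
- punch3_head (a point): Steel drift punch 3 (all alike): middle of its head. Head round, 20 mm thick, 50 mm long; below it a pin 8 mm thick, 60 mm long; about 0.11 kg. It waits upright in the stand, the head's shoulder on the wood, this point 25 mm above the stand's top. Fully home in the rack the shoulder rests on the block, this point 25 mm above the tube's mouth. z runs up the punch. Not always present.
- gauge_post (a point): Gauge stand, at the height to grip its post: a heavy dark steel base block 60 x 50 x 42 mm high with an upright plain steel post 14 mm thick rising from its middle to 165 mm above its underside; 0.4 to 0.75 kg. This point is on the post's axis, 125 mm above the underside. It stands loose on the bench behind the rack, in the way of the guard's swing. z points up the post.
- mat_centre (a point): Middle of the top of the round black rubber mat, 140 mm across and 3 mm thick, fixed to the bench to the left of the rack: the gauge stand's place.
- tape_measure_at (a point): Tape measure, 70 x 40 x 62 mm, half-way up. A bystander: not part of the job.
- screwdriver_at (a point): Screwdriver lying on the bench, about 20 cm long. A bystander: not part of the job.
- grease_jar_at (a point): Jar, 60 mm across, 60 mm high, half-way up. A bystander: not part of the job.
- oil_bottle_at (a point): Oil bottle, 56 mm across, 110 mm high, half-way up. A bystander: not part of the job.
Mind the look-alikes: they are no part of the job. Leave any pink look-alike of the part that bears punch3_head alone. Leave any orange look-alike of the part that bears gauge_post alone.

How it is judged:
By the outcome, as a careful person would: the job done as asked, in the order asked, and still so for the second after the job is handed in, with the robot touching nothing.
Of punch0, punch1, punch2, punch3 only 2 to 4 are there at a start; the rules pass over those that are not, and their reading is None.
At some moment in a run one of gauge_stand may be knocked a few centimetres aside while the robot is not near it.
It also fails if it takes over 210 s, if anything falls off the work surface, if the arm or the gripper's body presses on something with over 40 N, if the wrist force passes 120 N, or if a joint passes its speed limit or range.

## Working session

There is one attempt and no reset: what is moved stays moved. The work goes in short steps, Python scripts to look and compute and a shell command to move; the robot and the scene stay as the last step left them, time stands still between calls to the robot, and variables do not carry over. Pictures are saved under pics/ and viewed, at most 14 in all, crops included, and the job is handed in when it is done.

```bash
ls; mkdir -p pics
cat > h.py <<'E'
import numpy as np, cv2
from cell import ctrl, optics, finder
def shot(n):
    return optics.read_camera(n)
def save(p,f,crop=None,s=1):
    im=p["image"][:,:,::-1]
    if crop: a,b,c,d=crop; im=im[b:d,a:c]
    if s!=1: im=cv2.resize(im,None,fx=s,fy=s,interpolation=cv2.INTER_CUBIC)
    cv2.imwrite("pics/"+f,im)
def proj(p,X):
    E=p["extrinsics"]; r,_=cv2.Rodrigues(E[:3,:3].copy())
    return cv2.projectPoints(np.array(X,float).reshape(-1,1,3),r,E[:3,3].copy(),p["intrinsics"],np.array(p["D"],float))[0].reshape(-1,2)
def ray(p,uv):
    x=cv2.undistortPoints(np.array(uv,float).reshape(1,1,2),p["intrinsics"],np.array(p["D"],float)).ravel()
    R=p["extrinsics"][:3,:3]; t=p["extrinsics"][:3,3]
    d=R.T@np.array([x[0],x[1],1]); return -R.T@t, d/np.linalg.norm(d)
def onz(p,uv,z):
    c,d=ray(p,uv); return c+d*(z-c[2])/d[2]
def tri(obs):
    A=np.zeros((3,3));b=np.zeros(3);
    for p,uv in obs:
        c,d=ray(p,uv);M=np.eye(3)-np.outer(d,d);A+=M;b+=M@c
    return np.linalg.solve(A,b)
E
cat > look.py <<'E'
from h import *
np.set_printoptions(precision=4,suppress=True)
P={n:shot(n) for n in("scene","side")}
for n in P: save(P[n],n+"0.png"); print(n,P[n]["extrinsics"].round(3).tolist(),P[n]["intrinsics"][0,0])
for t in ["rack","guard_handle","catch_grip","stand_top","punch0_head","gauge_post","mat_centre","tape_measure_at","grease_jar_at","oil_bottle_at","screwdriver_at"]:
    for n in P:
        try: print(t,n,[(round(d["p"],2),np.round(d["xy"]).tolist(),int(d["mask"].sum())) for d in finder.trace(P[n],t) if d["p"]>.2])
        except Exception as e: print(t,n,e)
E
python3 look.py
```

```text
pics
scene [[-0.543, 0.839, -0.013, 0.23], [0.512, 0.319, -0.798, -0.17], [-0.665, -0.44, -0.603, 1.375], [0.0, 0.0, 0.0, 1.0]] 445.174581368977
side [[0.702, -0.713, -0.008, -0.319], [-0.361, -0.346, -0.866, 0.308], [0.614, 0.611, -0.5, 0.584], [0.0, 0.0, 0.0, 1.0]] 387.31459532445723
rack scene [(0.56, [277.0, 233.0], 10506)]
rack side [(0.89, [303.0, 229.0], 8258)]
guard_handle scene [(0.89, [291.0, 215.0], 2361), (0.44, [217.0, 193.0], 680)]
guard_handle side [(0.64, [280.0, 193.0], 1445)]
catch_grip scene [(0.62, [219.0, 192.0], 600), (0.24, [295.0, 214.0], 2488)]
catch_grip side [(0.95, [339.0, 215.0], 751)]
stand_top scene [(0.68, [173.0, 190.0], 1979), (0.6, [125.0, 241.0], 618)]
stand_top side [(0.76, [406.0, 333.0], 3630)]
punch0_head scene [(0.46, [152.0, 180.0], 140)]
punch0_head side [(0.7, [431.0, 288.0], 298), (0.62, [385.0, 244.0], 702)]
gauge_post scene [(0.6, [258.0, 284.0], 1303)]
gauge_post side [(0.74, [308.0, 189.0], 204), (0.66, [213.0, 246.0], 1041), (0.59, [337.0, 214.0], 722)]
mat_centre scene [(0.63, [423.0, 297.0], 2684), (0.39, [220.0, 192.0], 633)]
mat_centre side [(0.8, [188.0, 214.0], 897), (0.37, [403.0, 333.0], 3554), (0.36, [336.0, 214.0], 766)]
tape_measure_at scene [(0.21, [295.0, 215.0], 2390)]
tape_measure_at side [(0.6, [256.0, 262.0], 880), (0.53, [404.0, 334.0], 3694), (0.31, [303.0, 230.0], 8400)]
grease_jar_at scene [(0.7, [170.0, 255.0], 848)]
grease_jar_at side [(0.61, [382.0, 245.0], 735)]
oil_bottle_at scene [(0.81, [385.0, 328.0], 1457)]
oil_bottle_at side []
screwdriver_at scene [(0.65, [120.0, 245.0], 408)]
screwdriver_at side [(0.55, [450.0, 273.0], 275)]
```

View pics/scene0.png

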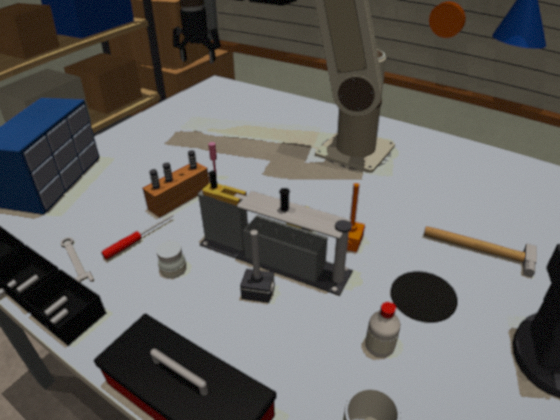

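View pics/side0.png

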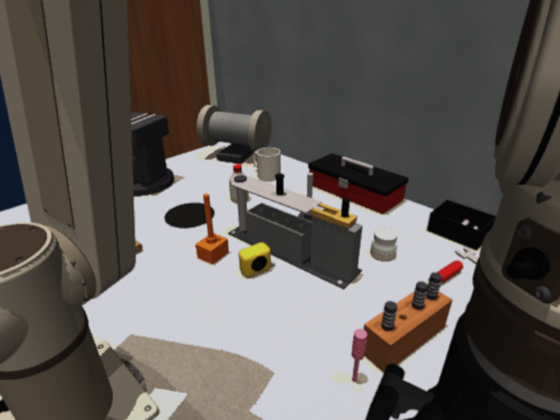

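Scene: three grey punches in the stand at about (155,175), (168,170), (192,160). The pink look-alike is at (212,152). The rack's handle is at (285,198), its catch at (213,180) and its pivot at (343,230). The dark gauge stand is at (257,275), the orange look-alike at (353,220) and the mat at (423,297).
Side: punches at (390,315), (420,295) and (435,285). The pink one is at (359,345) and the orange one at (210,235).

Gauge candidates: dark (257,275) and orange (353,220). The dark steel one behind the rack fits the description. I'll confirm both it and the punches in enlarged crops.

Run:
```python
from h import *
save(shot("scene"),"c1.png",(130,130,370,310),3.3)
save(shot("side"),"c2.png",(190,160,470,370),2.8)
```

```text
(no output)
```

View pics/c1.png

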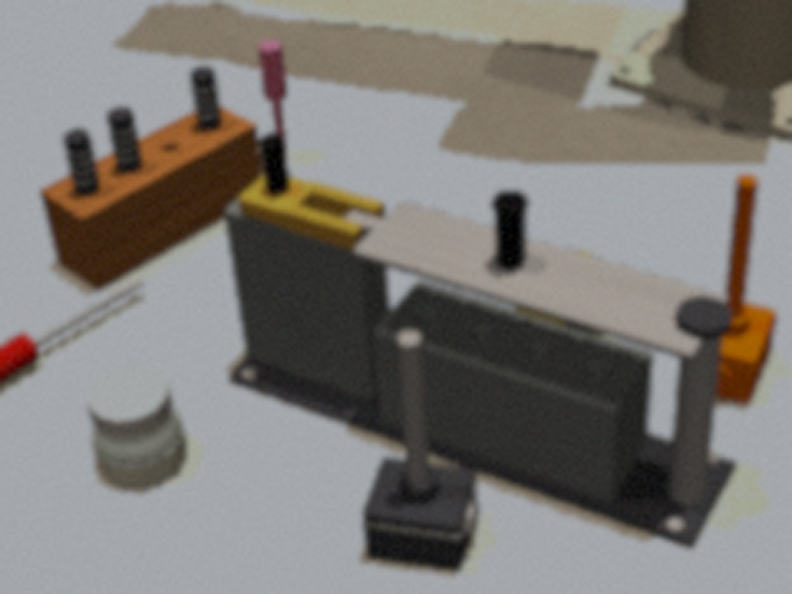

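View pics/c2.png

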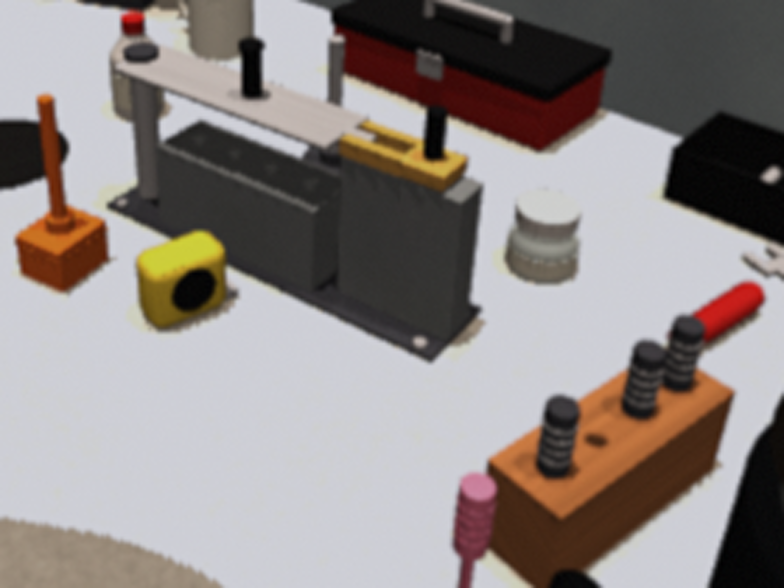

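```bash
cat > fit.py <<'E'
from h import *
np.set_printoptions(precision=4,suppress=True)
s=shot("scene");d=shot("side")
P=dict(handle_top=((510,199),(252,44)),handle_base=((510,264),(252,94)),catch_top=((273,140),(437,112)),catch_base=((276,188),(434,155)),pivot=((704,310),(142,50)),gauge_top=((408,337),(336,42)),pA=((76,136),(687,324)),pB=((122,114),(648,348)),pC=((203,74),(562,404)),pink=((271,46),(478,487)),orange=((746,182),(46,98)))
for k,(a,b) in P.items():
    A=(130+a[0]/3.3,130+a[1]/3.3);B=(190+b[0]/2.8,160+b[1]/2.8)
    X=tri([(s,A),(d,B)]);print(k,X,np.linalg.norm(proj(s,X)[0]-A).round(1),np.linalg.norm(proj(d,X)[0]-B).round(1))
print("mat",onz(s,(423,297),.003),onz(d,(190,214),.003))
for k,a,n in(("bolt1",(248,373),s),("bolt2",(675,523),s)): print(k,onz(s,(130+a[0]/3.3,130+a[1]/3.3),.012))
print("oil top",onz(s,(388,309),.11),"jar top",onz(s,(130+128/3.3,130+388/3.3),.06))
E
python3 fit.py
```

```text
handle_top [0.5301 0.0782 0.1947] 0.7 0.6
handle_base [0.5323 0.08   0.1484] 0.3 0.3
catch_top [ 0.5473 -0.0904  0.1891] 0.4 0.5
catch_base [ 0.5493 -0.0903  0.1528] 0.1 0.2
pivot [0.5174 0.2024 0.1542] 1.0 0.8
gauge_top [0.6335 0.0773 0.1621] 0.2 0.2
pA [ 0.5393 -0.2963  0.1189] 0.2 0.3
pB [ 0.4996 -0.2891  0.1195] 0.3 0.4
pC [ 0.4221 -0.2767  0.1189] 0.2 0.4
pink [ 0.3463 -0.2725  0.1086] 0.3 0.6
orange [0.3961 0.1726 0.163 ] 0.3 0.3
mat [0.4701 0.3769 0.003 ] [0.4657 0.3744 0.003 ]
bolt1 [ 0.5861 -0.1041  0.012 ]
bolt2 [0.5515 0.2133 0.012 ]
oil top [0.6279 0.3483 0.11  ] jar top [ 0.6775 -0.121   0.06  ]
```

Both crops agree. The dark gauge (c1 408,337) is the one to move and the orange one stays. The grey punches A, B and C are in the stand, with one hole empty between B and C; the pink one stands outside it. Next, the tool axes.

```bash
cat > to.py <<'E'
# usage: to.py x y z [closing-angle deg of tool y in world]  -> offsets in tool axes (mm), for TCP
import sys; from h import *
st=ctrl.state();R=np.array(st["eef_rot"]);p=np.array(st["tool_pos"])
print("tcp",p.round(4),"tooly ang",np.degrees(np.arctan2(R[1,1],R[0,1])).round(2),"tilt",R[2,2].round(4),"w",round(st["grip_width"],3),"gf",round(st["grasp_force"],1),"F",np.round(st["wrist_force"],1),"t",round(st["clock"],2),"q",np.round(st["joints"],1))
if len(sys.argv)>3:
    d=np.array(list(map(float,sys.argv[1:4])))-p
    print("offset mm",(R.T@d*1000).round(1))
    if len(sys.argv)>4:
        a=float(sys.argv[4])-np.degrees(np.arctan2(R[1,1],R[0,1])); a=(a+90)%180-90
        print("world turn",a.round(2),"yaw units",(-a/6).round(2))
E
python3 to.py 0.6335 0.0773 0.25 96.3; python3 -c "
from cell import ctrl;print(ctrl.state()['eef_rot'])"
```

```text
tcp [ 0.15   -0.4769  0.2563] tooly ang -72.54 tilt -1.0 w 0.997 gf 0.0 F [1.5 0.4 0.2] t 1.4 q [-72.5  13.8   0.3  76.5  -0.   90. ]
offset mm [ 627.5 -383.6    6.3]
world turn -11.16 yaw units 1.86
[[ 9.53911094e-01  3.00089362e-01  2.57120274e-06]
 [ 3.00089362e-01 -9.53911093e-01 -2.89359227e-05]
 [-6.23066375e-06  2.83738882e-05 -1.00000000e+00]]
```

```bash
python3 -m pendant '[{"offset":[0,0,0],"yaw":0.93,"hand":85},{"offset":[0,0,0],"yaw":0.93,"hand":85},{"offset":[27,-25,0],"yaw":0,"hand":85},{"offset":[27,-25,0],"yaw":0,"hand":85},{"offset":[27,-25,0],"yaw":0,"hand":85},{"offset":[27,-25,0],"yaw":0,"hand":85},{"offset":[27,-25,0],"yaw":0,"hand":85},{"offset":[27,-25,0],"yaw":0,"hand":85}]' 40
python3 -m pendant '[{"offset":[27,-25,0],"yaw":0,"hand":85},{"offset":[27,-25,0],"yaw":0,"hand":85},{"offset":[27,-25,0],"yaw":0,"hand":85},{"offset":[27,-25,0],"yaw":0,"hand":85},{"offset":[27,-25,0],"yaw":0,"hand":85},{"offset":[27,-25,0],"yaw":0,"hand":85},{"offset":[27,-25,0],"yaw":0,"hand":85},{"offset":[0,0,0],"yaw":0,"hand":85}]'
python3 to.py .6335 .0773 .25 96.3
python3 - <<'E'
from h import *
p=shot("wrist");save(p,"w1.png");print(p["extrinsics"].round(3).tolist())
for q,t in((p,"gauge_post"),(p,"guard_handle"),(p,"catch_grip"),(p,"rack")):
    print(t,[(round(d["p"],2),np.round(d["xy"]).tolist(),int(d["mask"].sum())) for d in finder.trace(q,t) if d["p"]>.2])
E
```

```text
clock: 2.07
tool_pos: [0.2954, -0.3087, 0.2565]
eef_rot: [[0.994, 0.109, 0.0], [0.109, -0.994, -0.0], [0.0, 0.0, -1.0]]
wrist_force: [0.7, -0.1, -0.1]
grip_width: 0.995
grasp_force: 0.0
clock: 2.73
tool_pos: [0.4669, -0.111, 0.2562]
eef_rot: [[0.993, 0.117, 0.003], [0.117, -0.993, 0.002], [0.003, -0.002, -1.0]]
wrist_force: [-0.3, -0.4, 0.0]
grip_width: 0.996
grasp_force: 0.0
tcp [ 0.4669 -0.111   0.2562] tooly ang -83.28 tilt -1.0 w 0.996 gf 0.0 F [-0.3 -0.4  0. ] t 2.73 q [-1.350e+01  1.140e+01 -2.800e+00  7.570e+01  1.000e-01  1.598e+02]
offset mm [ 187.4 -167.6    7. ]
world turn -0.42 yaw units 0.07
[[0.117, -0.993, -0.001, -0.166], [-0.956, -0.113, 0.272, 0.399], [-0.27, -0.031, -0.962, 0.5], [0.0, 0.0, 0.0, 1.0]]
gauge_post [(0.83, [13.0, 207.0], 1748)]
guard_handle [(0.65, [71.0, 66.0], 15023)]
catch_grip [(0.64, [232.0, 64.0], 8375)]
rack [(0.58, [143.0, 71.0], 30469)]
```

View pics/w1.png

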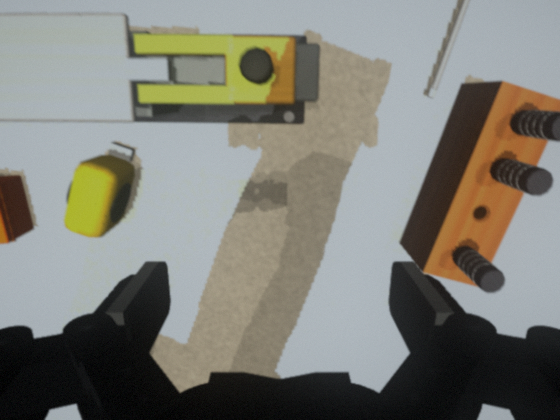

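Wrist: the fork of the catch holds the tab, so the catch is home; its post is at (257,65). The stand holds three grey punches and an empty hole at (480,212). The orange block is at (12,205). I'll turn a quarter so the fingers close across the row, then go above the gauge stand.

```bash
python3 -m pendant '[{"offset":[0,0,0],"yaw":-1,"hand":60},{"offset":[0,0,0],"yaw":-1,"hand":60},{"offset":[0,0,0],"yaw":-1,"hand":60},{"offset":[0,0,0],"yaw":-1,"hand":60},{"offset":[0,0,0],"yaw":-1,"hand":60},{"offset":[0,0,0],"yaw":-1,"hand":60},{"offset":[0,0,0],"yaw":-1,"hand":60},{"offset":[0,0,0],"yaw":-1,"hand":60}]' >/dev/null
python3 -m pendant '[{"offset":[0,0,0],"yaw":-1,"hand":60},{"offset":[0,0,0],"yaw":-1,"hand":60},{"offset":[0,0,0],"yaw":-1,"hand":60},{"offset":[0,0,0],"yaw":-1,"hand":60},{"offset":[0,0,0],"yaw":-1,"hand":60},{"offset":[0,0,0],"yaw":-1,"hand":60},{"offset":[0,0,0],"yaw":-0.93,"hand":60},{"offset":[0,0,0],"yaw":0,"hand":60}]' >/dev/null
python3 -m pendant '[{"offset":[26,28,0],"yaw":0,"hand":60},{"offset":[26,28,0],"yaw":0,"hand":60},{"offset":[26,28,0],"yaw":0,"hand":60},{"offset":[26,28,0],"yaw":0,"hand":60},{"offset":[26,28,0],"yaw":0,"hand":60},{"offset":[20,28,0],"yaw":0,"hand":60},{"offset":[17,19,0],"yaw":0,"hand":60},{"offset":[0,0,0],"yaw":0,"hand":60}]' >/dev/null
cat > g.py <<'E'
from h import *
for n in("scene","side"):
    p=shot(n);print(n,[(round(d["p"],2),np.round(d["xy"]).tolist(),int(d["mask"].sum())) for d in finder.trace(p,"gauge_post") if d["p"]>.2],"predicted base top",proj(p,[[.6335,.0773,.042],[.6335,.0773,.165]]).round().tolist())
E
python3 g.py
python3 to.py .6335 .0773 .25 6.3
```

```text
scene [(0.82, [258.0, 282.0], 1202), (0.56, [353.0, 227.0], 613), (0.53, [169.0, 258.0], 932), (0.4, [169.0, 171.0], 146)] predicted base top [[257.0, 277.0], [253.0, 231.0]]
side [(0.98, [210.0, 243.0], 942), (0.51, [310.0, 191.0], 204)] predicted base top [[309.0, 217.0], [310.0, 174.0]]
tcp [0.6314 0.0684 0.2563] tooly ang 5.72 tilt -1.0 w 0.705 gf 0.0 F [ 0.3 -0.4  0.9] t 5.18 q [ 6.2 29.8 23.9 84.1 -0.  90.5]
offset mm [8.6 3.  6.3]
world turn 0.58 yaw units -0.1
```

```bash
python3 -m pendant '[{"offset":[8.6,3,0],"yaw":-0.1,"hand":60},{"offset":[0,0,30],"yaw":0,"hand":60},{"offset":[0,0,30],"yaw":0,"hand":60},{"offset":[0,0,30],"yaw":0,"hand":60},{"offset":[0,0,30],"yaw":0,"hand":60},{"offset":[0,0,0],"yaw":0,"hand":60},{"offset":[0,0,0],"yaw":0,"hand":5},{"offset":[0,0,0],"yaw":0,"hand":5}]' 60
python3 -m pendant '[{"offset":[0,0,0],"yaw":0,"hand":5},{"offset":[0,0,0],"yaw":0,"hand":5},{"offset":[0,0,0],"yaw":0,"hand":5},{"offset":[0,0,0],"yaw":0,"hand":5},{"offset":[0,0,-5],"yaw":0,"hand":5},{"offset":[0,0,-10],"yaw":0,"hand":5},{"offset":[0,0,-15],"yaw":0,"hand":5},{"offset":[0,0,-15],"yaw":0,"hand":5}]' 
python3 to.py .468 .376 .325
```

```text
clock: 5.85
tool_pos: [0.6351, 0.0786, 0.1385]
eef_rot: [[-0.112, 0.994, 0.003], [0.994, 0.112, 0.0], [0.0, 0.003, -1.0]]
wrist_force: [0.5, -0.7, 0.1]
grip_width: 0.428
grasp_force: 0.0
clock: 6.52
tool_pos: [0.6331, 0.0787, 0.1808]
eef_rot: [[-0.113, 0.994, -0.004], [0.994, 0.113, -0.0], [0.0, -0.004, -1.0]]
wrist_force: [-0.2, -0.6, -5.2]
grip_width: 0.146
grasp_force: 58.5
tcp [0.6331 0.0787 0.1808] tooly ang 6.48 tilt -1.0 w 0.146 gf 58.5 F [-0.2 -0.6 -5.2] t 6.52 q [ 7.1 31.9 16.1 74.4  0.  90.6]
offset mm [ 314.1 -131.  -143.7]
```

```bash
python3 -m pendant '[{"offset":[0,0,-25],"yaw":0,"hand":5},{"offset":[0,0,-30],"yaw":0,"hand":5},{"offset":[0,0,-30],"yaw":0,"hand":5},{"offset":[0,0,-30],"yaw":0,"hand":5},{"offset":[0,0,-30],"yaw":0,"hand":5},{"offset":[15,-6,0],"yaw":0,"hand":5},{"offset":[30,-12,0],"yaw":0,"hand":5},{"offset":[30,-13,0],"yaw":0,"hand":5}]' 
python3 -m pendant '[{"offset":[30,-13,0],"yaw":0,"hand":5},{"offset":[30,-13,0],"yaw":0,"hand":5},{"offset":[30,-13,0],"yaw":0,"hand":5},{"offset":[30,-13,0],"yaw":0,"hand":5},{"offset":[30,-13,0],"yaw":0,"hand":5},{"offset":[30,-13,0],"yaw":0,"hand":5},{"offset":[15,-6,0],"yaw":0,"hand":5},{"offset":[0,0,0],"yaw":0,"hand":5}]' 
python3 to.py .468 .376 .1395
python3 - <<'E'
from h import *
q=[]
for n in("scene","side"):
    p=shot(n);im=p["image"].astype(int);q.append((p,))
    m=(im.sum(2)<75).astype(np.uint8);N,L,S,C=cv2.connectedComponentsWithStats(m)
    print(n,[(C[i].round(1).tolist(),S[i].tolist()) for i in range(1,N) if S[i,4]>300])
E
```

```text
clock: 7.18
tool_pos: [0.5947, 0.1498, 0.326]
eef_rot: [[-0.11, 0.994, -0.0], [0.994, 0.11, 0.0], [0.0, -0.0, -1.0]]
wrist_force: [0.7, 1.7, -6.3]
grip_width: 0.142
grasp_force: 58.7
clock: 7.85
tool_pos: [0.4862, 0.3378, 0.3254]
eef_rot: [[-0.119, 0.993, -0.003], [0.993, 0.119, 0.001], [0.001, -0.003, -1.0]]
wrist_force: [-0.0, -0.4, -6.0]
grip_width: 0.144
grasp_force: 58.8
tcp [0.4862 0.3378 0.3254] tooly ang 6.83 tilt -1.0 w 0.144 gf 58.8 F [-0.  -0.4 -6. ] t 7.85 q [ 34.7  24.1  25.1  91.1   0.2 117.9]
offset mm [ 39.8 -12.9 186. ]
scene [([100.7, 14.1], [74, 0, 58, 36, 681]), ([153.8, 46.5], [143, 0, 23, 99, 526]), ([442.8, 55.7], [429, 41, 39, 30, 465]), ([443.9, 108.2], [422, 67, 54, 108, 2404]), ([46.4, 289.2], [0, 228, 105, 116, 5048]), ([548.4, 322.4], [529, 248, 31, 128, 2178]), ([423.1, 296.5], [392, 274, 64, 47, 1671]), ([147.5, 359.7], [96, 315, 124, 105, 3825]), ([532.1, 373.1], [514, 335, 46, 61, 373])]
side [([181.2, 17.5], [163, 10, 34, 17, 327]), ([185.0, 65.9], [161, 32, 48, 79, 2169]), ([140.1, 153.3], [100, 118, 69, 68, 2674]), ([238.5, 151.5], [222, 143, 31, 20, 301]), ([359.1, 175.5], [309, 154, 99, 43, 1810]), ([493.3, 235.6], [428, 200, 131, 75, 4435]), ([186.4, 215.3], [166, 204, 40, 23, 708]), ([75.7, 302.7], [50, 263, 52, 80, 3093])]
```

```bash
python3 -m pendant '[{"offset":[20,-6.5,0],"yaw":0,"hand":5},{"offset":[20,-6.4,0],"yaw":0.05,"hand":5},{"offset":[0,0,35],"yaw":0,"hand":5},{"offset":[0,0,35],"yaw":0,"hand":5},{"offset":[0,0,35],"yaw":0,"hand":5},{"offset":[0,0,35],"yaw":0,"hand":5},{"offset":[0,0,30],"yaw":0,"hand":5},{"offset":[0,0,0],"yaw":0,"hand":5}]' 
python3 to.py .468 .376 .1395 6.3
```

```text
clock: 8.62
tool_pos: [0.4684, 0.3678, 0.1482]
eef_rot: [[-0.106, 0.994, -0.012], [0.994, 0.106, -0.01], [-0.009, -0.013, -1.0]]
wrist_force: [-2.0, -1.2, -6.6]
grip_width: 0.15
grasp_force: 59.1
tcp [0.4684 0.3678 0.1482] tooly ang 6.07 tilt -0.9999 w 0.15 gf 59.1 F [-2.  -1.2 -6.6] t 8.62 q [ 38.1  28.8   6.   68.   -0.  122.1]
offset mm [8.3 0.6 8.6]
world turn 0.23 yaw units -0.04
```

```bash
python3 -m pendant '[{"offset":[4,0,0],"yaw":0,"hand":5},{"offset":[3,0,3],"yaw":0,"hand":5},{"offset":[0,0,0],"yaw":0,"hand":5},{"offset":[0,0,0],"yaw":0,"hand":5}]' 
python3 to.py .468 .376 .1395 6.3
```

```text
clock: 8.95
tool_pos: [0.4728, 0.3805, 0.156]
eef_rot: [[-0.108, 0.994, 0.004], [0.994, 0.108, 0.003], [0.003, 0.004, -1.0]]
wrist_force: [-0.9, -0.4, -4.8]
grip_width: 0.148
grasp_force: 59.2
tcp [0.4728 0.3805 0.156 ] tooly ang 6.19 tilt -1.0 w 0.148 gf 59.2 F [-0.9 -0.4 -4.8] t 8.95 q [ 38.8  28.9   7.2  68.1  -0.  122.6]
offset mm [-4.  -5.3 16.4]
world turn 0.11 yaw units -0.02
```

```bash
python3 -m pendant '[{"offset":[-4,-5,0],"yaw":0,"hand":5},{"offset":[0,0,6],"yaw":0,"hand":5},{"offset":[0,0,4],"yaw":0,"hand":5},{"offset":[0,0,0],"yaw":0,"hand":5},{"offset":[0,0,0],"yaw":0,"hand":5},{"offset":[0,0,0],"yaw":0,"hand":5}]' 
python3 to.py .468 .376 .1395 6.3
```

```text
clock: 9.45
tool_pos: [0.4668, 0.3747, 0.1432]
eef_rot: [[-0.108, 0.994, -0.0], [0.994, 0.108, -0.0], [-0.0, -0.0, -1.0]]
wrist_force: [0.4, 0.6, -5.1]
grip_width: 0.144
grasp_force: 59.5
tcp [0.4668 0.3747 0.1432] tooly ang 6.18 tilt -1.0 w 0.144 gf 59.5 F [ 0.4  0.6 -5.1] t 9.45 q [ 38.8  28.7   5.   66.3  -0.  122.6]
offset mm [1.1 1.3 3.7]
world turn 0.12 yaw units -0.02
```

```bash
python3 -m pendant '[{"offset":[1,1,2],"yaw":0,"hand":5},{"offset":[0,0,2],"yaw":0,"hand":5},{"offset":[0,0,1],"yaw":0,"hand":5},{"offset":[0,0,0],"yaw":0,"hand":5},{"offset":[0,0,0],"yaw":0,"hand":5}]' 
python3 to.py
```

```text
clock: 9.87
tool_pos: [0.4681, 0.3759, 0.1426]
eef_rot: [[-0.108, 0.994, 0.003], [0.994, 0.108, 0.002], [0.001, 0.003, -1.0]]
wrist_force: [-4.9, -5.2, 14.1]
grip_width: 0.15
grasp_force: 61.9
tcp [0.4681 0.3759 0.1426] tooly ang 6.17 tilt -1.0 w 0.15 gf 61.9 F [-4.9 -5.2 14.1] t 9.87 q [ 38.8  28.8   5.   66.   -0.  122.6]
```

```bash
python3 -m pendant '[{"offset":[0,0,-2],"yaw":0,"hand":5},{"offset":[0,0,0],"yaw":0,"hand":60},{"offset":[0,0,0],"yaw":0,"hand":60},{"offset":[0,0,0],"yaw":0,"hand":60},{"offset":[0,0,-30],"yaw":0,"hand":60},{"offset":[0,0,-40],"yaw":0,"hand":60},{"offset":[0,0,-40],"yaw":0,"hand":60},{"offset":[0,0,0],"yaw":0,"hand":60}]' >/dev/null
python3 to.py .548 -.090 .240 6.3
python3 g.py
python3 - <<'E'
from h import *
for n in("scene","side"):
    p=shot(n);print(n,proj(p,[[.468,.376,.045],[.468,.376,.168]]).round().tolist())
    save(p,n+"1.png",(330,180,510,330) if n=="scene" else (100,120,280,270),3)
a=cv2.imread("pics/scene1.png");b=cv2.imread("pics/side1.png");cv2.imwrite("pics/ab.png",cv2.resize(np.hstack([a,b]),None,fx=.74,fy=.74))
E
```

```text
tcp [0.471  0.3785 0.2596] tooly ang 6.18 tilt -0.9999 w 0.702 gf 0.0 F [0.6 1.1 1.3] t 10.53 q [ 38.8  25.2  17.   80.9  -0.  122.6]
offset mm [-474.3   25.9   15.9]
world turn 0.12 yaw units -0.02
scene [(0.72, [432.0, 286.0], 1191), (0.7, [352.0, 232.0], 584), (0.44, [175.0, 192.0], 1922)] predicted base top [[257.0, 277.0], [253.0, 231.0]]
side [(0.75, [188.0, 202.0], 722)] predicted base top [[309.0, 217.0], [310.0, 174.0]]
scene [[427.0, 282.0], [440.0, 236.0]]
side [[188.0, 201.0], [183.0, 159.0]]
```

View pics/ab.png

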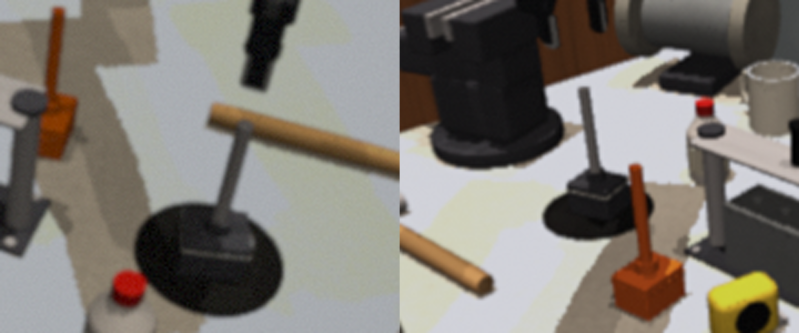

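The gauge stand is upright on the middle of the mat (left half 215,245; right half 597,190). On to the catch.

```bash
python3 -m pendant '[{"offset":[-20,2,0],"yaw":0,"hand":60},{"offset":[-36,2,0],"yaw":0,"hand":60},{"offset":[-36,2,0],"yaw":0,"hand":60},{"offset":[-36,2,0],"yaw":0,"hand":60},{"offset":[-36,2,0],"yaw":0,"hand":60},{"offset":[-36,2,0],"yaw":0,"hand":60},{"offset":[-36,2,0],"yaw":0,"hand":60},{"offset":[-36,2,0],"yaw":0,"hand":60}]' >/dev/null
python3 -m pendant '[{"offset":[-36,2,0],"yaw":0,"hand":60},{"offset":[-36,2,0],"yaw":0,"hand":60},{"offset":[-36,2,0],"yaw":0,"hand":60},{"offset":[-36,2,0],"yaw":0,"hand":60},{"offset":[-36,2,0],"yaw":0,"hand":60},{"offset":[-20,1,0],"yaw":0,"hand":60},{"offset":[0,0,0],"yaw":0,"hand":60},{"offset":[0,0,0],"yaw":0,"hand":60}]' >/dev/null
python3 -m pendant '[{"offset":[0,0,0],"yaw":0,"hand":60},{"offset":[0,0,0],"yaw":0,"hand":60}]' >/dev/null
python3 to.py .548 -.090 .184 6.3
```

```text
tcp [ 0.545  -0.0892  0.2497] tooly ang 6.27 tilt -1.0 w 0.703 gf 0.0 F [-0.1  0.7  0.5] t 12.33 q [-9.3 20.   7.8 77.9  0.  74.4]
offset mm [-1.1  3.  65.7]
world turn 0.03 yaw units -0.0
```

```bash
python3 -m pendant '[{"offset":[-1,3,25],"yaw":0,"hand":60},{"offset":[0,0,30],"yaw":0,"hand":60},{"offset":[0,0,9],"yaw":0,"hand":60},{"offset":[0,0,0],"yaw":0,"hand":60},{"offset":[0,0,0],"yaw":0,"hand":5},{"offset":[0,0,0],"yaw":0,"hand":5},{"offset":[0,0,0],"yaw":0,"hand":5},{"offset":[0,0,0],"yaw":0,"hand":5}]' 30
python3 -m pendant '[{"offset":[0,0,0],"yaw":0,"hand":5},{"offset":[-6,0,0],"yaw":0,"hand":5},{"offset":[-8,0,0],"yaw":0,"hand":5},{"offset":[-8,0,0],"yaw":0,"hand":5},{"offset":[-8,0,0],"yaw":0,"hand":5},{"offset":[0,0,0],"yaw":0,"hand":5},{"offset":[0,0,0],"yaw":0,"hand":5},{"offset":[0,0,0],"yaw":0,"hand":5}]' 
python3 to.py
```

```text
clock: 13.0
tool_pos: [0.549, -0.0913, 0.1882]
eef_rot: [[-0.108, 0.994, 0.002], [0.994, 0.108, -0.001], [-0.001, 0.002, -1.0]]
wrist_force: [-0.4, 0.2, 5.5]
grip_width: 0.181
grasp_force: 29.2
clock: 13.67
tool_pos: [0.5521, -0.1211, 0.1882]
eef_rot: [[-0.107, 0.994, 0.002], [0.994, 0.107, -0.0], [-0.0, 0.002, -1.0]]
wrist_force: [-2.2, 0.9, 6.4]
grip_width: 0.172
grasp_force: 30.0
tcp [ 0.5521 -0.1211  0.1882] tooly ang 6.16 tilt -1.0 w 0.172 gf 30.0 F [-2.2  0.9  6.4] t 13.67 q [-12.4  23.1   3.1  69.9   0.   71.5]
```

```bash
python3 -m pendant '[{"offset":[-3,0,-2],"yaw":0,"hand":5},{"offset":[-3,0,0],"yaw":0,"hand":5},{"offset":[0,0,0],"yaw":0,"hand":5},{"offset":[0,0,0],"yaw":0,"hand":5}]' 
python3 -m pendant '[{"offset":[3,0,0],"yaw":0,"hand":5},{"offset":[0,0,0],"yaw":0,"hand":50},{"offset":[0,0,0],"yaw":0,"hand":50},{"offset":[0,0,0],"yaw":0,"hand":50},{"offset":[0,0,-35],"yaw":0,"hand":50},{"offset":[0,0,-35],"yaw":0,"hand":50},{"offset":[0,0,0],"yaw":0,"hand":50},{"offset":[0,0,0],"yaw":0,"hand":50}]' 
python3 to.py .5312 .079 .245 6.3
```

```text
clock: 14.0
tool_pos: [0.5521, -0.1217, 0.1881]
eef_rot: [[-0.111, 0.994, -0.001], [0.994, 0.111, 0.011], [0.011, 0.001, -1.0]]
wrist_force: [-1.5, 15.1, 0.9]
grip_width: 0.178
grasp_force: 30.5
clock: 14.67
tool_pos: [0.5537, -0.125, 0.2614]
eef_rot: [[-0.107, 0.994, 0.007], [0.994, 0.107, -0.002], [-0.003, 0.006, -1.0]]
wrist_force: [0.9, 1.7, -0.8]
grip_width: 0.587
grasp_force: 0.0
tcp [ 0.5537 -0.125   0.2614] tooly ang 6.13 tilt -1.0 w 0.587 gf 0.0 F [ 0.9  1.7 -0.8] t 14.67 q [-12.7  21.2  11.3  79.7  -0.   71.2]
offset mm [205.3  -0.7  15.9]
world turn 0.17 yaw units -0.03
```

```bash
python3 -m pendant '[{"offset":[30,0,0],"yaw":0,"hand":50},{"offset":[35,0,0],"yaw":0,"hand":50},{"offset":[35,0,0],"yaw":0,"hand":50},{"offset":[35,0,0],"yaw":0,"hand":50},{"offset":[35,0,0],"yaw":0,"hand":50},{"offset":[35,0,0],"yaw":0,"hand":50},{"offset":[0,0,0],"yaw":0,"hand":50},{"offset":[0,0,0],"yaw":0,"hand":50}]' 
python3 -m pendant '[{"offset":[0,0,0],"yaw":0,"hand":50},{"offset":[0,0,0],"yaw":0,"hand":50}]' >/dev/null
python3 to.py .5312 .079 .183 6.3
```

```text
clock: 15.33
tool_pos: [0.5293, 0.0813, 0.2572]
eef_rot: [[-0.111, 0.994, -0.002], [0.994, 0.111, -0.001], [-0.001, -0.002, -1.0]]
wrist_force: [1.1, -0.4, -0.1]
grip_width: 0.584
grasp_force: 0.0
tcp [0.5299 0.0787 0.2577] tooly ang 6.1 tilt -1.0 w 0.588 gf 0.0 F [-0.6  0.1  0.1] t 15.5 q [ 8.5 17.9  6.  78.2 -0.  92.4]
offset mm [ 0.2  1.3 74.7]
world turn 0.2 yaw units -0.03
```

```bash
python3 -m pendant '[{"offset":[0,1,30],"yaw":-0.03,"hand":50},{"offset":[0,0,30],"yaw":0,"hand":50},{"offset":[0,0,14],"yaw":0,"hand":50},{"offset":[0,0,0],"yaw":0,"hand":50},{"offset":[0,0,0],"yaw":0,"hand":5},{"offset":[0,0,0],"yaw":0,"hand":5},{"offset":[0,0,0],"yaw":0,"hand":5},{"offset":[0,0,0],"yaw":0,"hand":5}]' 30
python3 -m pendant '[{"offset":[0.7,13.1,0],"yaw":0,"hand":5},{"offset":[2,12.9,0],"yaw":0,"hand":5},{"offset":[3.4,12.6,0],"yaw":0,"hand":5},{"offset":[4.7,12.2,0],"yaw":0,"hand":5},{"offset":[5.9,11.7,0],"yaw":0,"hand":5},{"offset":[7.1,11,0],"yaw":0,"hand":5},{"offset":[8.2,10.2,0],"yaw":0,"hand":5},{"offset":[9.3,9.2,0],"yaw":0,"hand":5}]'
python3 -m pendant '[{"offset":[10.2,8.2,0],"yaw":0,"hand":5},{"offset":[11,7.1,0],"yaw":0,"hand":5},{"offset":[11.7,6,0],"yaw":0,"hand":5},{"offset":[12.2,4.7,0],"yaw":0,"hand":5},{"offset":[12.6,3.4,0],"yaw":0,"hand":5},{"offset":[12.9,2,0],"yaw":0,"hand":5},{"offset":[13.1,0.7,0],"yaw":0,"hand":5},{"offset":[0,0,0],"yaw":0,"hand":5}]'
python3 to.py
```

```text
clock: 16.17
tool_pos: [0.5322, 0.0795, 0.186]
eef_rot: [[-0.11, 0.994, 0.004], [0.994, 0.11, -0.0], [-0.001, 0.003, -1.0]]
wrist_force: [0.3, -1.7, 2.3]
grip_width: 0.199
grasp_force: 29.7
clock: 16.83
tool_pos: [0.6186, 0.1308, 0.1857]
eef_rot: [[-0.111, 0.994, -0.0], [0.994, 0.111, -0.001], [-0.001, -0.001, -1.0]]
wrist_force: [-5.5, -2.0, 4.0]
grip_width: 0.198
grasp_force: 30.5
clock: 17.5
tool_pos: [0.6422, 0.2217, 0.1857]
eef_rot: [[-0.114, 0.994, 0.004], [0.994, 0.114, 0.003], [0.003, 0.004, -1.0]]
wrist_force: [0.6, 0.8, 4.9]
grip_width: 0.198
grasp_force: 30.6
tcp [0.6422 0.2217 0.1857] tooly ang 6.52 tilt -1.0 w 0.198 gf 30.6 F [0.6 0.8 4.9] t 17.5 q [1.900e+01 3.640e+01 2.460e+01 7.800e+01 1.000e-01 1.025e+02]
```

```bash
python3 -m pendant '[{"offset":[0,0,0],"yaw":0,"hand":50},{"offset":[0,0,0],"yaw":0,"hand":50},{"offset":[0,0,0],"yaw":0,"hand":50},{"offset":[0,0,-35],"yaw":0,"hand":50},{"offset":[0,0,-35],"yaw":0,"hand":50},{"offset":[-20,-10,0],"yaw":0,"hand":50},{"offset":[-36,-11,0],"yaw":0,"hand":50},{"offset":[-36,-11,0],"yaw":0,"hand":50}]' >/dev/null
python3 -m pendant '[{"offset":[-36,-11,0],"yaw":0,"hand":50},{"offset":[-36,-11,0],"yaw":0,"hand":50},{"offset":[-36,-11,0],"yaw":0,"hand":50},{"offset":[-36,-11,0],"yaw":0,"hand":50},{"offset":[-36,-11,0],"yaw":0,"hand":50},{"offset":[-36,-11,0],"yaw":0,"hand":50},{"offset":[-36,-11,0],"yaw":0,"hand":50},{"offset":[-36,-11,0],"yaw":0,"hand":50}]' >/dev/null
python3 -m pendant '[{"offset":[-36,-11,0],"yaw":0,"hand":50},{"offset":[-20,-8,0],"yaw":0,"hand":50},{"offset":[0,0,0],"yaw":-1,"hand":50},{"offset":[0,0,0],"yaw":-1,"hand":50},{"offset":[0,0,0],"yaw":-1,"hand":50},{"offset":[0,0,0],"yaw":-1,"hand":50},{"offset":[0,0,0],"yaw":-1,"hand":50},{"offset":[0,0,0],"yaw":-1,"hand":50}]' >/dev/null
python3 -m pendant '[{"offset":[0,0,0],"yaw":-1,"hand":50},{"offset":[0,0,0],"yaw":-1,"hand":50},{"offset":[0,0,0],"yaw":-1,"hand":50},{"offset":[0,0,0],"yaw":-1,"hand":50},{"offset":[0,0,0],"yaw":-1,"hand":50},{"offset":[0,0,0],"yaw":-1,"hand":50},{"offset":[0,0,0],"yaw":-0.4,"hand":50},{"offset":[0,0,0],"yaw":0,"hand":50}]' >/dev/null
python3 to.py .5393 -.2963 .2 80.5
python3 - <<'E'
from h import *
p=shot("wrist");save(p,"w2.png")
print(proj(p,[[.5393,-.2963,.12],[.4996,-.2891,.12],[.4221,-.2767,.12]]).round(1).tolist())
print([(round(d["p"],2),np.round(d["xy"]).tolist(),int(d["mask"].sum())) for d in finder.trace(p,"punch0_head")])
E
```

```text
tcp [ 0.551  -0.2309  0.2538] tooly ang 80.74 tilt -1.0 w 0.586 gf 0.0 F [ 0.4 -0.4 -0.6] t 20.17 q [-22.7  25.2  16.2  81.1   0.  -13.5]
offset mm [  1.  -66.5  53.8]
world turn -0.24 yaw units 0.04
[[184.8, 196.7], [181.7, 137.9], [172.8, 8.2]]
[(0.69, [191.0, 191.0], 1065), (0.39, [482.0, 140.0], 20435)]
```

View pics/w2.png

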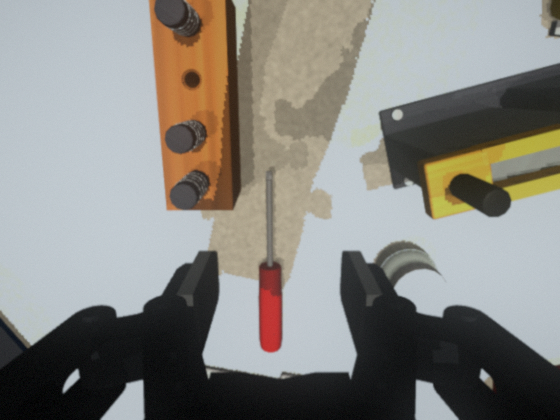

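Prediction matches: punch tops are at (183,193), (181,137) and (172,12), all plain steel, and the hole at (192,79) is empty. The pink one is out of view. Picking the far punch A.

```bash
python3 -m pendant '[{"offset":[1,-33,0],"yaw":0.04,"hand":50},{"offset":[0,-33,0],"yaw":0,"hand":50},{"offset":[0,0,35],"yaw":0,"hand":50},{"offset":[0,0,35],"yaw":0,"hand":50},{"offset":[0,0,0],"yaw":0,"hand":50},{"offset":[0,0,0],"yaw":0,"hand":50},{"offset":[0,0,0],"yaw":0,"hand":50},{"offset":[0,0,0],"yaw":0,"hand":50}]' >/dev/null
python3 to.py .5393 -.2963 .111 80.5
```

```text
tcp [ 0.5414 -0.296   0.1872] tooly ang 80.54 tilt -1.0 w 0.584 gf 0.0 F [0.2 0.1 0.5] t 20.93 q [-28.7  28.9  12.1  72.9   0.  -19.2]
offset mm [ 2.4 -0.5 76.2]
world turn -0.04 yaw units 0.01
```

```bash
python3 -m pendant '[{"offset":[2,0,20],"yaw":0,"hand":50},{"offset":[0,0,30],"yaw":0,"hand":50},{"offset":[0,0,26],"yaw":0,"hand":50},{"offset":[0,0,0],"yaw":0,"hand":50},{"offset":[0,0,0],"yaw":0,"hand":50},{"offset":[0,0,0],"yaw":0,"hand":5},{"offset":[0,0,0],"yaw":0,"hand":5},{"offset":[0,0,0],"yaw":0,"hand":5}]' 50
python3 -m pendant '[{"offset":[0,0,0],"yaw":0,"hand":5},{"offset":[0,0,0],"yaw":0,"hand":5},{"offset":[0,0,0],"yaw":0,"hand":5}]'
python3 -m pendant '[{"offset":[0,0,-20],"yaw":0,"hand":5},{"offset":[0,0,-30],"yaw":0,"hand":5},{"offset":[0,0,-38],"yaw":0,"hand":5},{"offset":[0,0,-38],"yaw":0,"hand":5},{"offset":[0,0,-38],"yaw":0,"hand":5},{"offset":[0,0,-36],"yaw":0,"hand":5},{"offset":[0,0,0],"yaw":0,"hand":5},{"offset":[0,0,0],"yaw":0,"hand":5}]'
python3 to.py .54 .02 .31 6.1
```

```text
clock: 21.6
tool_pos: [0.5396, -0.2962, 0.1113]
eef_rot: [[-0.986, 0.165, 0.005], [0.165, 0.986, -0.003], [-0.005, -0.002, -1.0]]
wrist_force: [-0.6, 0.2, 4.2]
grip_width: 0.221
grasp_force: 48.6
clock: 21.85
tool_pos: [0.5396, -0.2962, 0.1113]
eef_rot: [[-0.986, 0.165, 0.005], [0.165, 0.986, -0.002], [-0.005, -0.002, -1.0]]
wrist_force: [-0.4, -0.1, 5.7]
grip_width: 0.216
grasp_force: 48.7
clock: 22.52
tool_pos: [0.539, -0.296, 0.3121]
eef_rot: [[-0.986, 0.165, 0.007], [0.165, 0.986, -0.004], [-0.007, -0.002, -1.0]]
wrist_force: [0.2, -0.5, -1.8]
grip_width: 0.22
grasp_force: 49.3
tcp [ 0.539  -0.296   0.3121] tooly ang 80.52 tilt -1.0 w 0.22 gf 49.3 F [ 0.2 -0.5 -1.8] t 22.52 q [-28.8  26.6  26.9  89.9  -0.  -19.3]
offset mm [ 51.  311.8   1. ]
world turn -74.42 yaw units 12.4
```

```bash
python3 -m pendant '[{"offset":[0,0,0],"yaw":1,"hand":5},{"offset":[0,0,0],"yaw":1,"hand":5},{"offset":[0,0,0],"yaw":1,"hand":5},{"offset":[0,0,0],"yaw":1,"hand":5},{"offset":[0,0,0],"yaw":1,"hand":5},{"offset":[0,0,0],"yaw":1,"hand":5},{"offset":[0,0,0],"yaw":1,"hand":5},{"offset":[0,0,0],"yaw":1,"hand":5}]' >/dev/null
python3 -m pendant '[{"offset":[0,0,0],"yaw":1,"hand":5},{"offset":[0,0,0],"yaw":1,"hand":5},{"offset":[0,0,0],"yaw":1,"hand":5},{"offset":[0,0,0],"yaw":1,"hand":5},{"offset":[0,0,0],"yaw":0.4,"hand":5},{"offset":[35,6,0],"yaw":0,"hand":5},{"offset":[36,6,0],"yaw":0,"hand":5},{"offset":[36,6,0],"yaw":0,"hand":5}]' >/dev/null
python3 -m pendant '[{"offset":[36,6,0],"yaw":0,"hand":5},{"offset":[36,6,0],"yaw":0,"hand":5},{"offset":[34,4,0],"yaw":0,"hand":5},{"offset":[0,0,0],"yaw":0,"hand":5},{"offset":[0,0,0],"yaw":0,"hand":5},{"offset":[0,0,0],"yaw":0,"hand":5},{"offset":[0,0,0],"yaw":0,"hand":5}]' >/dev/null
python3 to.py
python3 - <<'E'
from h import *
p=shot("wrist");save(p,"w3.png")
o=np.array([.5312,.079]);a=np.radians(6.2);y=np.array([-np.sin(a),np.cos(a)])
print(proj(p,[[*(o+k*y),.085] for k in(.06,.02,-.02,-.06)]).round(1).tolist())
E
```

```text
tcp [ 0.5486 -0.0808  0.3074] tooly ang 6.05 tilt -1.0 w 0.221 gf 49.4 F [ 0.6 -0.4 -1.4] t 24.43 q [-8.4 19.4 15.5 86.2 -0.  75.6]
[[278.7, -110.8], [278.8, -52.7], [278.9, 2.2], [279.1, 53.9]]
```

View pics/w3.png

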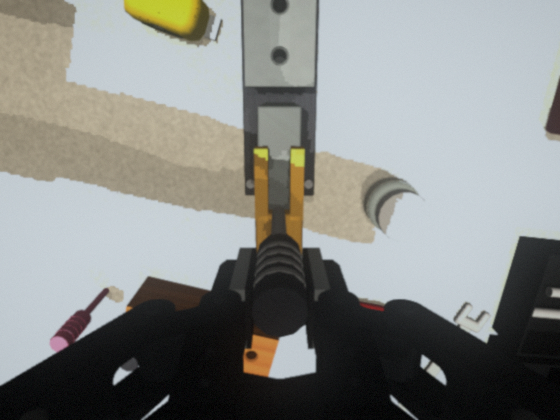

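Wrist: tube 3 is at (280,56) and tube 2 at (280,5), against predictions of (279,54) and (279,2), so the rack fit holds to about 2 mm. Refining with the dark blobs.

```bash
python3 - <<'E'
from h import *
p=shot("wrist");g=p["image"].astype(int).sum(2)[36:76,262:300]
g=g.astype(float); m=g<(np.median(g)*.55); v,u=np.nonzero(m);print(m.sum(),u.mean()+262,v.mean()+36)
X=onz(p,(u.mean()+262,v.mean()+36),.085);print("tube3",X)
st=ctrl.state();R=np.array(st["eef_rot"]);print("off",R.T@(X-np.array(st["tool_pos"]))*1000)
E
python3 to.py
```

```text
156 278.62179487179486 54.71153846153846
tube3 [0.53760966 0.01845341 0.085     ]
off [100.24158263  -0.4406018  222.7574961 ]
tcp [ 0.5487 -0.0812  0.3078] tooly ang 6.0 tilt -1.0 w 0.218 gf 49.4 F [ 0.2 -0.2 -1.4] t 24.53 q [-8.4 19.4 15.6 86.2 -0.  75.6]
```

```bash
python3 -m pendant '[{"offset":[30,0,0],"yaw":0,"hand":5},{"offset":[35,0,0],"yaw":0,"hand":5},{"offset":[35,0,0],"yaw":0,"hand":5},{"offset":[0,0,30],"yaw":0,"hand":5},{"offset":[0,0,35],"yaw":0,"hand":5},{"offset":[0,0,35],"yaw":0,"hand":5},{"offset":[0,0,0],"yaw":0,"hand":5},{"offset":[0,0,0],"yaw":0,"hand":5}]' >/dev/null
python3 -m pendant '[{"offset":[0,0,0],"yaw":0,"hand":5},{"offset":[0,0,0],"yaw":0,"hand":5}]' >/dev/null
python3 to.py .5376 .0187 .1263 6.1
```

```text
tcp [0.5403 0.019  0.2112] tooly ang 6.06 tilt -1.0 w 0.222 gf 49.5 F [ 0.3 -0.1 -0. ] t 25.37 q [ 2.  19.5  1.3 71.5  0.  86. ]
offset mm [ 0.  -3.2 84.9]
world turn 0.04 yaw units -0.01
```

```bash
python3 -m pendant '[{"offset":[0,-3,0],"yaw":0,"hand":5},{"offset":[0,0,8],"yaw":0,"hand":5},{"offset":[0,0,8],"yaw":0,"hand":5},{"offset":[0,0,8],"yaw":0,"hand":5},{"offset":[0,0,8],"yaw":0,"hand":5},{"offset":[0,0,8],"yaw":0,"hand":5},{"offset":[0,0,0],"yaw":0,"hand":5},{"offset":[0,0,0],"yaw":0,"hand":5}]' 
python3 to.py .5376 .0187 .1263 6.1
```

```text
clock: 26.03
tool_pos: [0.5356, 0.0193, 0.1675]
eef_rot: [[-0.107, 0.994, -0.0], [0.994, 0.107, 0.0], [0.0, -0.0, -1.0]]
wrist_force: [3.8, 1.6, -3.0]
grip_width: 0.219
grasp_force: 49.2
tcp [0.5356 0.0193 0.1675] tooly ang 6.13 tilt -1.0 w 0.219 gf 49.2 F [ 3.8  1.6 -3. ] t 26.03 q [ 2.1 20.9 -3.4 65.7  0.  85.9]
offset mm [-0.9  1.9 41.2]
world turn -0.03 yaw units 0.01
```

```bash
python3 -m pendant '[{"offset":[0,1.5,6],"yaw":0,"hand":5},{"offset":[0,0,8],"yaw":0,"hand":5},{"offset":[0,0,8],"yaw":0,"hand":5},{"offset":[0,0,8],"yaw":0,"hand":5},{"offset":[0,0,6],"yaw":0,"hand":5},{"offset":[0,0,5],"yaw":0,"hand":5},{"offset":[0,0,0],"yaw":0,"hand":5},{"offset":[0,0,0],"yaw":0,"hand":5}]' 
python3 to.py .5376 .0187 .1263 6.1
```

```text
clock: 26.7
tool_pos: [0.5363, 0.0194, 0.1269]
eef_rot: [[-0.107, 0.994, -0.001], [0.994, 0.107, -0.0], [0.0, -0.001, -1.0]]
wrist_force: [0.7, 0.8, -0.9]
grip_width: 0.22
grasp_force: 49.8
tcp [0.5363 0.0194 0.1269] tooly ang 6.12 tilt -1.0 w 0.22 gf 49.8 F [ 0.7  0.8 -0.9] t 26.7 q [ 2.1 23.1 -6.7 60.2 -0.  85.9]
offset mm [-0.8  1.2  0.6]
world turn -0.02 yaw units 0.0
```

```bash
python3 -m pendant '[{"offset":[0,0,2],"yaw":0,"hand":5},{"offset":[0,0,0],"yaw":0,"hand":5},{"offset":[0,0,0],"yaw":0,"hand":5}]' 
python3 -m pendant '[{"offset":[0,0,0],"yaw":0,"hand":50},{"offset":[0,0,0],"yaw":0,"hand":50},{"offset":[0,0,0],"yaw":0,"hand":50},{"offset":[0,0,0],"yaw":0,"hand":50},{"offset":[0,0,-30],"yaw":0,"hand":50},{"offset":[0,0,-40],"yaw":0,"hand":50},{"offset":[0,0,-40],"yaw":0,"hand":50},{"offset":[0,0,-25],"yaw":0,"hand":50}]' 
python3 -m pendant '[{"offset":[-34,-8,0],"yaw":0,"hand":50},{"offset":[-34,-8,0],"yaw":0,"hand":50},{"offset":[-34,-8,0],"yaw":0,"hand":50},{"offset":[-34,-8,0],"yaw":0,"hand":50},{"offset":[-34,-8,0],"yaw":0,"hand":50},{"offset":[-34,-8,0],"yaw":0,"hand":50},{"offset":[-34,-8,0],"yaw":0,"hand":50},{"offset":[-34,-8,0],"yaw":0,"hand":50}]' >/dev/null
python3 -m pendant '[{"offset":[-30,-6,0],"yaw":0,"hand":50},{"offset":[0,0,0],"yaw":-1,"hand":50},{"offset":[0,0,0],"yaw":-1,"hand":50},{"offset":[0,0,0],"yaw":-1,"hand":50},{"offset":[0,0,0],"yaw":-1,"hand":50},{"offset":[0,0,0],"yaw":-1,"hand":50},{"offset":[0,0,0],"yaw":-1,"hand":50},{"offset":[0,0,0],"yaw":-1,"hand":50}]' >/dev/null
python3 -m pendant '[{"offset":[0,0,0],"yaw":-1,"hand":50},{"offset":[0,0,0],"yaw":-1,"hand":50},{"offset":[0,0,0],"yaw":-1,"hand":50},{"offset":[0,0,0],"yaw":-1,"hand":50},{"offset":[0,0,0],"yaw":-1,"hand":50},{"offset":[0,0,0],"yaw":-0.4,"hand":50},{"offset":[0,0,0],"yaw":0,"hand":50},{"offset":[0,0,0],"yaw":0,"hand":50}]' >/dev/null
python3 to.py .4996 -.2891 .19 80.5
```

```text
clock: 26.95
tool_pos: [0.5367, 0.0194, 0.1263]
eef_rot: [[-0.107, 0.994, 0.0], [0.994, 0.107, 0.0], [-0.0, 0.0, -1.0]]
wrist_force: [-2.4, 0.3, 6.0]
grip_width: 0.216
grasp_force: 50.5
clock: 27.62
tool_pos: [0.5378, 0.0194, 0.2643]
eef_rot: [[-0.107, 0.994, 0.005], [0.994, 0.107, 0.0], [-0.0, 0.005, -1.0]]
wrist_force: [1.0, -0.5, 0.7]
grip_width: 0.582
grasp_force: 0.0
tcp [ 0.4994 -0.2883  0.2601] tooly ang 80.45 tilt -1.0 w 0.584 gf 0.0 F [-0.4 -0.2  0.9] t 29.62 q [-30.   22.6  13.1  80.6  -0.  -20.5]
offset mm [-0.4 -0.7 70.1]
world turn 0.05 yaw units -0.01
```

```bash
python3 -m pendant '[{"offset":[0,-1,30],"yaw":0,"hand":50},{"offset":[0,0,40],"yaw":0,"hand":50},{"offset":[0,0,40],"yaw":0,"hand":50},{"offset":[0,0,35],"yaw":0,"hand":50},{"offset":[0,0,4],"yaw":0,"hand":50},{"offset":[0,0,0],"yaw":0,"hand":50},{"offset":[0,0,0],"yaw":0,"hand":50},{"offset":[0,0,0],"yaw":0,"hand":50}]'
python3 -m pendant '[{"offset":[0,0,0],"yaw":0,"hand":5},{"offset":[0,0,0],"yaw":0,"hand":5},{"offset":[0,0,0],"yaw":0,"hand":5},{"offset":[0,0,0],"yaw":0,"hand":5},{"offset":[0,0,0],"yaw":0,"hand":5},{"offset":[0,0,0],"yaw":0,"hand":5}]'
python3 -m pendant '[{"offset":[0,0,-20],"yaw":0,"hand":5},{"offset":[0,0,-30],"yaw":0,"hand":5},{"offset":[0,0,-38],"yaw":0,"hand":5},{"offset":[0,0,-38],"yaw":0,"hand":5},{"offset":[0,0,-38],"yaw":0,"hand":5},{"offset":[0,0,-36],"yaw":0,"hand":5},{"offset":[0,0,0],"yaw":0,"hand":5},{"offset":[0,0,0],"yaw":0,"hand":5}]'
python3 -m pendant '[{"offset":[0,0,0],"yaw":1,"hand":5},{"offset":[0,0,0],"yaw":1,"hand":5},{"offset":[0,0,0],"yaw":1,"hand":5},{"offset":[0,0,0],"yaw":1,"hand":5},{"offset":[0,0,0],"yaw":1,"hand":5},{"offset":[0,0,0],"yaw":1,"hand":5},{"offset":[0,0,0],"yaw":1,"hand":5},{"offset":[0,0,0],"yaw":1,"hand":5}]' >/dev/null
python3 -m pendant '[{"offset":[0,0,0],"yaw":1,"hand":5},{"offset":[0,0,0],"yaw":1,"hand":5},{"offset":[0,0,0],"yaw":1,"hand":5},{"offset":[0,0,0],"yaw":1,"hand":5},{"offset":[0,0,0],"yaw":0.4,"hand":5},{"offset":[0,0,0],"yaw":0,"hand":5},{"offset":[0,0,0],"yaw":0,"hand":5},{"offset":[0,0,0],"yaw":0,"hand":5}]' >/dev/null
python3 to.py .5333 .0583 .31 6.1
```

```text
clock: 30.28
tool_pos: [0.5012, -0.2905, 0.1143]
eef_rot: [[-0.986, 0.165, 0.005], [0.165, 0.986, -0.003], [-0.005, -0.002, -1.0]]
wrist_force: [0.4, -0.5, -0.2]
grip_width: 0.591
grasp_force: 0.0
clock: 30.78
tool_pos: [0.5003, -0.29, 0.1134]
eef_rot: [[-0.986, 0.165, 0.003], [0.165, 0.986, -0.002], [-0.004, -0.001, -1.0]]
wrist_force: [0.3, 0.2, 6.2]
grip_width: 0.219
grasp_force: 48.6
clock: 31.45
tool_pos: [0.5003, -0.2899, 0.3144]
eef_rot: [[-0.986, 0.165, 0.006], [0.165, 0.986, -0.003], [-0.006, -0.002, -1.0]]
wrist_force: [-0.5, -0.3, -2.4]
grip_width: 0.216
grasp_force: 49.3
tcp [ 0.4988 -0.2891  0.3101] tooly ang 6.18 tilt -1.0 w 0.22 gf 49.3 F [ 0.2  0.  -1.9] t 32.78 q [-30.1  22.1  19.9  87.8  -0.   53.7]
offset mm [341.7  71.7   0.4]
world turn -0.08 yaw units 0.01
```

```bash
python3 -m pendant '[{"offset":[31,6,0],"yaw":0,"hand":5},{"offset":[35,7,0],"yaw":0,"hand":5},{"offset":[35,7,0],"yaw":0,"hand":5},{"offset":[35,7,0],"yaw":0,"hand":5},{"offset":[35,7,0],"yaw":0,"hand":5},{"offset":[35,7,0],"yaw":0,"hand":5},{"offset":[35,8,0],"yaw":0,"hand":5},{"offset":[35,8,0],"yaw":0,"hand":5}]' >/dev/null
python3 -m pendant '[{"offset":[35,7,0],"yaw":0,"hand":5},{"offset":[30,7,0],"yaw":0,"hand":5},{"offset":[0,0,30],"yaw":0,"hand":5},{"offset":[0,0,35],"yaw":0,"hand":5},{"offset":[0,0,35],"yaw":0,"hand":5},{"offset":[0,0,0],"yaw":0,"hand":5},{"offset":[0,0,0],"yaw":0,"hand":5},{"offset":[0,0,0],"yaw":0,"hand":5}]' >/dev/null
python3 -m pendant '[{"offset":[0,0,0],"yaw":0,"hand":5}]' >/dev/null
python3 to.py .5330 .0585 .1284 6.1
```

```text
tcp [0.5354 0.0573 0.2142] tooly ang 6.11 tilt -1.0 w 0.216 gf 49.3 F [ 0.5  0.1 -0.9] t 34.2 q [ 6.1 19.1  1.2 71.8  0.  90. ]
offset mm [ 1.5 -2.7 85.8]
world turn -0.01 yaw units 0.0
```

```bash
python3 -m pendant '[{"offset":[1.2,-1.7,0],"yaw":0,"hand":5},{"offset":[0,0,8],"yaw":0,"hand":5},{"offset":[0,0,8],"yaw":0,"hand":5},{"offset":[0,0,8],"yaw":0,"hand":5},{"offset":[0,0,8],"yaw":0,"hand":5},{"offset":[0,0,8],"yaw":0,"hand":5},{"offset":[0,0,0],"yaw":0,"hand":5},{"offset":[0,0,0],"yaw":0,"hand":5}]' 
python3 to.py .5330 .0585 .1284 6.1
```

```text
clock: 34.87
tool_pos: [0.5314, 0.0583, 0.1705]
eef_rot: [[-0.107, 0.994, -0.001], [0.994, 0.107, -0.0], [-0.0, -0.001, -1.0]]
wrist_force: [1.3, 0.4, -1.2]
grip_width: 0.22
grasp_force: 49.4
tcp [0.5314 0.0583 0.1705] tooly ang 6.12 tilt -1.0 w 0.22 gf 49.4 F [ 1.3  0.4 -1.2] t 34.87 q [ 6.3 20.7 -3.3 66.1 -0.  90.1]
offset mm [ 0.1  1.6 42.1]
world turn -0.02 yaw units 0.0
```

```bash
python3 -m pendant '[{"offset":[0,1,6],"yaw":0,"hand":5},{"offset":[0,0,8],"yaw":0,"hand":5},{"offset":[0,0,8],"yaw":0,"hand":5},{"offset":[0,0,8],"yaw":0,"hand":5},{"offset":[0,0,6],"yaw":0,"hand":5},{"offset":[0,0,5],"yaw":0,"hand":5},{"offset":[0,0,3],"yaw":0,"hand":5},{"offset":[0,0,0],"yaw":0,"hand":5}]' 
python3 -m pendant '[{"offset":[0,0,0],"yaw":0,"hand":5},{"offset":[0,0,0],"yaw":0,"hand":5}]' 
python3 to.py .5330 .0585 .1284 6.1
```

```text
clock: 35.53
tool_pos: [0.5321, 0.0584, 0.1284]
eef_rot: [[-0.107, 0.994, -0.0], [0.994, 0.107, 0.0], [0.0, -0.0, -1.0]]
wrist_force: [-4.3, -0.2, 7.3]
grip_width: 0.22
grasp_force: 50.3
clock: 35.7
tool_pos: [0.5321, 0.0584, 0.1284]
eef_rot: [[-0.107, 0.994, -0.0], [0.994, 0.107, 0.0], [0.0, -0.0, -1.0]]
wrist_force: [-4.7, -0.0, 6.5]
grip_width: 0.214
grasp_force: 50.3
tcp [0.5321 0.0584 0.1284] tooly ang 6.13 tilt -1.0 w 0.214 gf 50.3 F [-4.7 -0.   6.5] t 35.7 q [ 6.3 22.8 -6.9 60.3  0.  90.1]
offset mm [ 0.   0.9 -0. ]
world turn -0.03 yaw units 0.0
```

Seated. On to punch C.

```bash
python3 -m pendant '[{"offset":[0,0,0],"yaw":0,"hand":50},{"offset":[0,0,0],"yaw":0,"hand":50},{"offset":[0,0,0],"yaw":0,"hand":50},{"offset":[0,0,0],"yaw":0,"hand":50},{"offset":[0,0,-30],"yaw":0,"hand":50},{"offset":[0,0,-40],"yaw":0,"hand":50},{"offset":[0,0,-40],"yaw":0,"hand":50},{"offset":[0,0,-25],"yaw":0,"hand":50}]' 
python3 -m pendant '[{"offset":[-33,-14,0],"yaw":0,"hand":50},{"offset":[-36,-16,0],"yaw":0,"hand":50},{"offset":[-36,-16,0],"yaw":0,"hand":50},{"offset":[-36,-16,0],"yaw":0,"hand":50},{"offset":[-36,-17,0],"yaw":0,"hand":50},{"offset":[-36,-17,0],"yaw":0,"hand":50},{"offset":[-36,-17,0],"yaw":0,"hand":50},{"offset":[-36,-16,0],"yaw":0,"hand":50}]' >/dev/null
python3 -m pendant '[{"offset":[-36,-16,0],"yaw":0,"hand":50},{"offset":[0,0,0],"yaw":-1,"hand":50},{"offset":[0,0,0],"yaw":-1,"hand":50},{"offset":[0,0,0],"yaw":-1,"hand":50},{"offset":[0,0,0],"yaw":-1,"hand":50},{"offset":[0,0,0],"yaw":-1,"hand":50},{"offset":[0,0,0],"yaw":-1,"hand":50},{"offset":[0,0,0],"yaw":-1,"hand":50}]' >/dev/null
python3 -m pendant '[{"offset":[0,0,0],"yaw":-1,"hand":50},{"offset":[0,0,0],"yaw":-1,"hand":50},{"offset":[0,0,0],"yaw":-1,"hand":50},{"offset":[0,0,0],"yaw":-1,"hand":50},{"offset":[0,0,0],"yaw":-1,"hand":50},{"offset":[0,0,0],"yaw":-0.4,"hand":50},{"offset":[0,0,0],"yaw":0,"hand":50},{"offset":[0,0,0],"yaw":0,"hand":50}]' >/dev/null
python3 to.py .4221 -.2767 .1115 80.5
```

```text
clock: 36.37
tool_pos: [0.5337, 0.0585, 0.2662]
eef_rot: [[-0.107, 0.994, 0.005], [0.994, 0.107, 0.001], [0.0, 0.005, -1.0]]
wrist_force: [1.2, 0.4, -0.6]
grip_width: 0.589
grasp_force: 0.0
tcp [ 0.4227 -0.2762  0.2622] tooly ang 80.45 tilt -1.0 w 0.588 gf 0.0 F [ 0.   0.1 -0.2] t 38.37 q [-33.2  14.2   1.7  77.5  -0.  -23.6]
offset mm [  0.5  -0.6 150.7]
world turn 0.05 yaw units -0.01
```

```bash
python3 -m pendant '[{"offset":[0.5,-0.5,30],"yaw":0,"hand":50},{"offset":[0,0,40],"yaw":0,"hand":50},{"offset":[0,0,40],"yaw":0,"hand":50},{"offset":[0,0,36],"yaw":0,"hand":50},{"offset":[0,0,4],"yaw":0,"hand":50},{"offset":[0,0,0],"yaw":0,"hand":50},{"offset":[0,0,0],"yaw":0,"hand":50},{"offset":[0,0,0],"yaw":0,"hand":50}]'
python3 -m pendant '[{"offset":[0,0,0],"yaw":0,"hand":5},{"offset":[0,0,0],"yaw":0,"hand":5},{"offset":[0,0,0],"yaw":0,"hand":5},{"offset":[0,0,0],"yaw":0,"hand":5},{"offset":[0,0,0],"yaw":0,"hand":5},{"offset":[0,0,0],"yaw":0,"hand":5}]'
python3 -m pendant '[{"offset":[0,0,-20],"yaw":0,"hand":5},{"offset":[0,0,-30],"yaw":0,"hand":5},{"offset":[0,0,-38],"yaw":0,"hand":5},{"offset":[0,0,-38],"yaw":0,"hand":5},{"offset":[0,0,-38],"yaw":0,"hand":5},{"offset":[0,0,-36],"yaw":0,"hand":5},{"offset":[0,0,0],"yaw":0,"hand":5},{"offset":[0,0,0],"yaw":0,"hand":5}]'
python3 -m pendant '[{"offset":[0,0,0],"yaw":1,"hand":5},{"offset":[0,0,0],"yaw":1,"hand":5},{"offset":[0,0,0],"yaw":1,"hand":5},{"offset":[0,0,0],"yaw":1,"hand":5},{"offset":[0,0,0],"yaw":1,"hand":5},{"offset":[0,0,0],"yaw":1,"hand":5},{"offset":[0,0,0],"yaw":1,"hand":5},{"offset":[0,0,0],"yaw":1,"hand":5}]' >/dev/null
python3 -m pendant '[{"offset":[0,0,0],"yaw":1,"hand":5},{"offset":[0,0,0],"yaw":1,"hand":5},{"offset":[0,0,0],"yaw":1,"hand":5},{"offset":[0,0,0],"yaw":1,"hand":5},{"offset":[0,0,0],"yaw":0.4,"hand":5},{"offset":[0,0,0],"yaw":0,"hand":5},{"offset":[0,0,0],"yaw":0,"hand":5},{"offset":[0,0,0],"yaw":0,"hand":5}]' >/dev/null
python3 to.py .5285 .0982 .31 6.1
```

```text
clock: 39.03
tool_pos: [0.424, -0.2779, 0.115]
eef_rot: [[-0.986, 0.165, 0.004], [0.165, 0.986, -0.003], [-0.005, -0.002, -1.0]]
wrist_force: [0.6, 0.2, 1.1]
grip_width: 0.586
grasp_force: 0.0
clock: 39.53
tool_pos: [0.4232, -0.2774, 0.1141]
eef_rot: [[-0.986, 0.165, 0.003], [0.165, 0.986, -0.002], [-0.003, -0.002, -1.0]]
wrist_force: [0.7, 0.8, 6.5]
grip_width: 0.22
grasp_force: 48.7
clock: 40.2
tool_pos: [0.4232, -0.2773, 0.3151]
eef_rot: [[-0.986, 0.165, 0.005], [0.165, 0.986, -0.003], [-0.006, -0.003, -1.0]]
wrist_force: [-0.3, 0.1, -1.2]
grip_width: 0.215
grasp_force: 49.3
tcp [ 0.4217 -0.2764  0.3113] tooly ang 6.18 tilt -1.0 w 0.219 gf 49.3 F [-0.1 -1.1 -0.5] t 41.53 q [-33.2  13.4   8.   84.7   0.   50.6]
offset mm [360.9 146.5   1.5]
world turn -0.08 yaw units 0.01
```

```bash
python3 -m pendant '[{"offset":[33,12,0],"yaw":0,"hand":5},{"offset":[36,15,0],"yaw":0,"hand":5},{"offset":[36,15,0],"yaw":0,"hand":5},{"offset":[36,15,0],"yaw":0,"hand":5},{"offset":[36,15,0],"yaw":0,"hand":5},{"offset":[36,15,0],"yaw":0,"hand":5},{"offset":[36,15,0],"yaw":0,"hand":5},{"offset":[36,15,0],"yaw":0,"hand":5}]' >/dev/null
python3 -m pendant '[{"offset":[36,14,0],"yaw":0,"hand":5},{"offset":[36,12,0],"yaw":0,"hand":5},{"offset":[4,1.5,30],"yaw":0,"hand":5},{"offset":[0,0,35],"yaw":0,"hand":5},{"offset":[0,0,32],"yaw":0,"hand":5},{"offset":[0,0,0],"yaw":0,"hand":5},{"offset":[0,0,0],"yaw":0,"hand":5},{"offset":[0,0,0],"yaw":0,"hand":5}]' >/dev/null
python3 -m pendant '[{"offset":[0,0,0],"yaw":0,"hand":5}]' >/dev/null
python3 to.py .5285 .0982 .1291 6.1
```

```text
tcp [0.529  0.0978 0.2181] tooly ang 6.1 tilt -1.0 w 0.216 gf 49.4 F [-0.6 -0.6 -1.1] t 42.95 q [10.5 18.9  1.6 72.3  0.  94.4]
offset mm [ 0.5 -0.9 89. ]
world turn -0.0 yaw units 0.0
```

```bash
python3 -m pendant '[{"offset":[0.3,0,5],"yaw":0,"hand":5},{"offset":[0,0,8],"yaw":0,"hand":5},{"offset":[0,0,8],"yaw":0,"hand":5},{"offset":[0,0,8],"yaw":0,"hand":5},{"offset":[0,0,8],"yaw":0,"hand":5},{"offset":[0,0,8],"yaw":0,"hand":5},{"offset":[0,0,0],"yaw":0,"hand":5},{"offset":[0,0,0],"yaw":0,"hand":5}]' 
python3 to.py .5281 .0982 .1291 6.1
```

```text
clock: 43.62
tool_pos: [0.5278, 0.0974, 0.1694]
eef_rot: [[-0.106, 0.994, 0.0], [0.994, 0.106, -0.001], [-0.001, 0.0, -1.0]]
wrist_force: [3.7, -2.0, -3.9]
grip_width: 0.217
grasp_force: 49.1
tcp [0.5278 0.0974 0.1694] tooly ang 6.1 tilt -1.0 w 0.217 gf 49.1 F [ 3.7 -2.  -3.9] t 43.62 q [10.5 20.9 -3.2 65.9 -0.1 94.4]
offset mm [ 0.8  0.4 40.3]
world turn 0.0 yaw units -0.0
```

```bash
python3 -m pendant '[{"offset":[0,1,6],"yaw":0,"hand":5},{"offset":[0,0,8],"yaw":0,"hand":5},{"offset":[0,0,8],"yaw":0,"hand":5},{"offset":[0,0,8],"yaw":0,"hand":5},{"offset":[0,0,6],"yaw":0,"hand":5},{"offset":[0,0,5],"yaw":0,"hand":5},{"offset":[0,0,2],"yaw":0,"hand":5},{"offset":[0,0,0],"yaw":0,"hand":5}]' 
python3 -m pendant '[{"offset":[0,0,0],"yaw":0,"hand":5},{"offset":[0,0,0],"yaw":0,"hand":5}]' 
python3 to.py .5281 .0982 .1291 6.1
```

```text
clock: 44.28
tool_pos: [0.5285, 0.0978, 0.1291]
eef_rot: [[-0.106, 0.994, 0.002], [0.994, 0.106, -0.0], [-0.001, 0.002, -1.0]]
wrist_force: [-1.1, -4.4, 11.6]
grip_width: 0.218
grasp_force: 51.2
clock: 44.45
tool_pos: [0.5285, 0.0978, 0.1291]
eef_rot: [[-0.106, 0.994, 0.002], [0.994, 0.106, -0.0], [-0.001, 0.002, -1.0]]
wrist_force: [-1.2, -4.4, 11.4]
grip_width: 0.224
grasp_force: 51.2
tcp [0.5285 0.0978 0.1291] tooly ang 6.11 tilt -1.0 w 0.224 gf 51.2 F [-1.2 -4.4 11.4] t 44.45 q [10.5 22.9 -6.6 60.4 -0.  94.4]
offset mm [ 0.4 -0.3  0. ]
world turn -0.01 yaw units 0.0
```

```bash
python3 -m pendant '[{"offset":[0,0,0],"yaw":0,"hand":50},{"offset":[0,0,0],"yaw":0,"hand":50},{"offset":[0,0,0],"yaw":0,"hand":50},{"offset":[0,0,0],"yaw":0,"hand":50},{"offset":[0,0,-30],"yaw":0,"hand":50},{"offset":[0,0,-40],"yaw":0,"hand":50},{"offset":[0,0,-40],"yaw":0,"hand":50},{"offset":[0,0,-25],"yaw":0,"hand":50}]' 
python3 -m pendant '[{"offset":[24,27,0],"yaw":0,"hand":50},{"offset":[27,31,0],"yaw":0,"hand":50},{"offset":[27,31,0],"yaw":0,"hand":50},{"offset":[27,31,0],"yaw":0,"hand":50},{"offset":[6,6,0],"yaw":0,"hand":50},{"offset":[0,0,0],"yaw":0,"hand":50},{"offset":[0,0,0],"yaw":0,"hand":50},{"offset":[0,0,0],"yaw":0,"hand":50}]' >/dev/null
python3 to.py .6422 .2217 .184 6.1
python3 - <<'E'
from h import *
a=shot("scene");b=shot("side")
save(a,"s2.png",(180,150,460,330),2.8);save(b,"s3.png",(150,130,460,360),2.5)
print(proj(a,[[.6422,.2217,.196]]),proj(b,[[.6422,.2217,.196]]))
E
```

```text
clock: 45.12
tool_pos: [0.5288, 0.0986, 0.2658]
eef_rot: [[-0.107, 0.994, 0.003], [0.994, 0.107, 0.001], [0.001, 0.003, -1.0]]
wrist_force: [1.3, 0.6, 0.5]
grip_width: 0.586
grasp_force: 0.0
tcp [0.6409 0.2213 0.262 ] tooly ang 6.11 tilt -1.0 w 0.585 gf 0.0 F [-0.3 -0.1  0.6] t 45.78 q [ 19.   35.6  34.4  88.9  -0.  102.9]
offset mm [ 0.3  1.4 78. ]
world turn -0.01 yaw units 0.0
[[320.48024741 249.64503448]] [[270.71148481 146.3392024 ]]
```

View pics/s2.png

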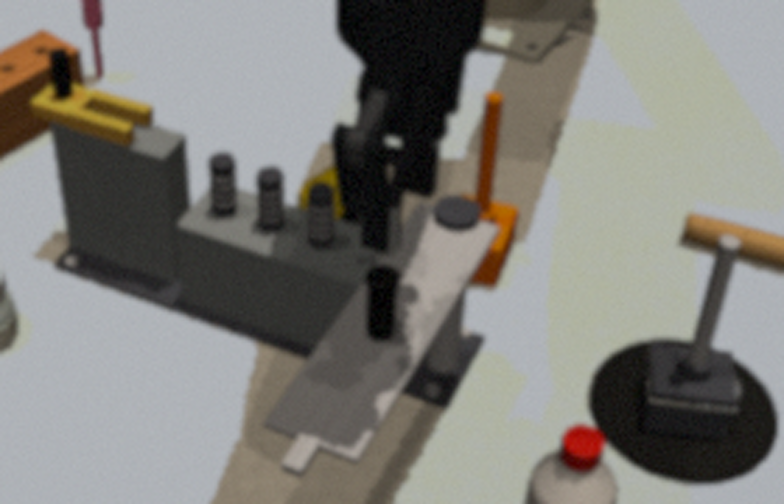

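View pics/s3.png

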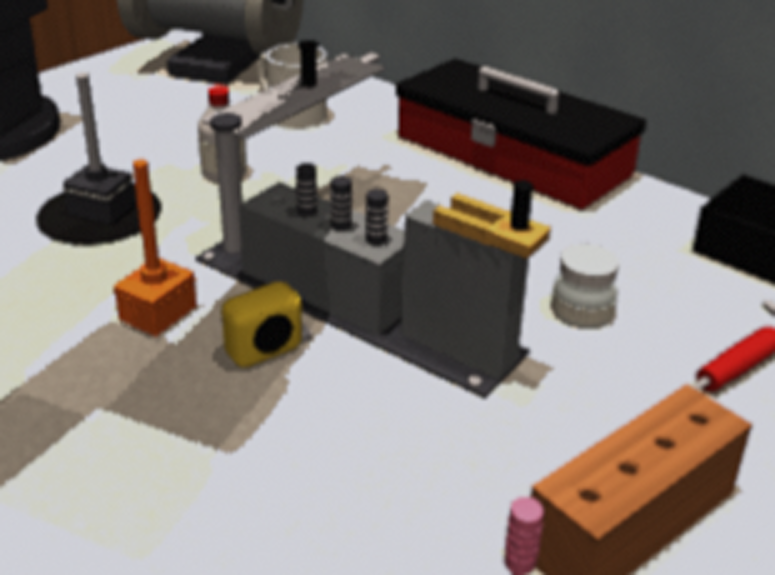

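All three punches are seated (s3 heads at (306,190), (341,203), (377,216)). The stand is empty, the guard is open about 90°, the catch is back, and the gauge is on the mat. The bystanders look untouched. Now shutting the guard.

```bash
python3 -m pendant '[{"offset":[0,1.5,35],"yaw":0,"hand":50},{"offset":[0,0,35],"yaw":0,"hand":50},{"offset":[0,0,8],"yaw":0,"hand":50},{"offset":[0,0,0],"yaw":0,"hand":50},{"offset":[0,0,0],"yaw":0,"hand":5},{"offset":[0,0,0],"yaw":0,"hand":5},{"offset":[0,0,0],"yaw":0,"hand":5},{"offset":[0,0,0],"yaw":0,"hand":5}]' 30
python3 -m pendant '[{"offset":[-13.1,-0.7,0],"yaw":0,"hand":5},{"offset":[-12.9,-2,0],"yaw":0,"hand":5},{"offset":[-12.6,-3.4,0],"yaw":0,"hand":5},{"offset":[-12.2,-4.7,0],"yaw":0,"hand":5},{"offset":[-11.7,-6,0],"yaw":0,"hand":5},{"offset":[-11,-7.1,0],"yaw":0,"hand":5},{"offset":[-10.2,-8.2,0],"yaw":0,"hand":5},{"offset":[-9.3,-9.2,0],"yaw":0,"hand":5}]'
python3 -m pendant '[{"offset":[-8.2,-10.2,0],"yaw":0,"hand":5},{"offset":[-7.1,-11,0],"yaw":0,"hand":5},{"offset":[-5.9,-11.7,0],"yaw":0,"hand":5},{"offset":[-4.7,-12.2,0],"yaw":0,"hand":5},{"offset":[-3.4,-12.6,0],"yaw":0,"hand":5},{"offset":[-2,-11,0],"yaw":0,"hand":5},{"offset":[0,0,0],"yaw":0,"hand":5},{"offset":[0,0,0],"yaw":0,"hand":5}]'
python3 to.py .5322 .0795 .186
```

```text
clock: 46.55
tool_pos: [0.6423, 0.2222, 0.1877]
eef_rot: [[-0.107, 0.994, 0.0], [0.994, 0.107, 0.001], [0.001, 0.0, -1.0]]
wrist_force: [-6.2, -0.5, 5.5]
grip_width: 0.2
grasp_force: 30.0
clock: 47.22
tool_pos: [0.6149, 0.1258, 0.1877]
eef_rot: [[-0.106, 0.994, 0.009], [0.994, 0.106, 0.002], [0.001, 0.009, -1.0]]
wrist_force: [5.8, 1.4, -1.6]
grip_width: 0.198
grasp_force: 30.0
clock: 47.88
tool_pos: [0.5498, 0.0818, 0.1877]
eef_rot: [[-0.102, 0.995, 0.009], [0.995, 0.102, -0.009], [-0.01, 0.008, -1.0]]
wrist_force: [3.7, -13.2, -0.0]
grip_width: 0.198
grasp_force: 30.2
tcp [0.5498 0.0818 0.1877] tooly ang 5.86 tilt -0.9999 w 0.198 gf 30.2 F [  3.7 -13.2  -0. ] t 47.88 q [ 8.8 21.9  1.2 68.9 -0.6 92.9]
offset mm [ -0.5 -17.8   1.6]
```

```bash
python3 -m pendant '[{"offset":[-2,-6,0],"yaw":0,"hand":5},{"offset":[0,-6,0],"yaw":0,"hand":5},{"offset":[0,-4,0],"yaw":0,"hand":5},{"offset":[0,-4,0],"yaw":0,"hand":5},{"offset":[0,0,0],"yaw":0,"hand":5},{"offset":[0,0,0],"yaw":0,"hand":5}]'
python3 to.py .5322 .0795 .186
```

```text
clock: 48.38
tool_pos: [0.5312, 0.0792, 0.1877]
eef_rot: [[-0.103, 0.995, 0.01], [0.995, 0.103, -0.007], [-0.008, 0.01, -1.0]]
wrist_force: [5.1, -9.7, -0.0]
grip_width: 0.193
grasp_force: 30.7
tcp [0.5312 0.0792 0.1877] tooly ang 5.94 tilt -0.9999 w 0.193 gf 30.7 F [ 5.1 -9.7 -0. ] t 48.38 q [ 8.7 19.8 -1.9 67.8 -0.5 92.8]
offset mm [0.2 1.  1.7]
```

```bash
python3 -m pendant '[{"offset":[-2,-2,0],"yaw":0,"hand":5},{"offset":[0,-2,0],"yaw":0,"hand":5},{"offset":[0,0,0],"yaw":0,"hand":5},{"offset":[0,0,0],"yaw":0,"hand":5}]'
python3 -m pendant '[{"offset":[0,2.5,0],"yaw":0,"hand":5},{"offset":[0,0,0],"yaw":0,"hand":50},{"offset":[0,0,0],"yaw":0,"hand":50},{"offset":[0,0,0],"yaw":0,"hand":50},{"offset":[0,0,-35],"yaw":0,"hand":50},{"offset":[0,0,-35],"yaw":0,"hand":50},{"offset":[0,0,0],"yaw":0,"hand":50},{"offset":[0,0,0],"yaw":0,"hand":50}]' 
python3 to.py .5525 -.1217 .26 6.1
```

```text
clock: 48.72
tool_pos: [0.531, 0.0791, 0.1877]
eef_rot: [[-0.105, 0.994, 0.017], [0.995, 0.105, -0.002], [-0.004, 0.017, -1.0]]
wrist_force: [15.4, -3.3, -7.6]
grip_width: 0.199
grasp_force: 30.9
clock: 49.38
tool_pos: [0.5275, 0.081, 0.2574]
eef_rot: [[-0.107, 0.994, 0.006], [0.994, 0.107, 0.001], [0.001, 0.006, -1.0]]
wrist_force: [-0.3, -1.1, -0.0]
grip_width: 0.59
grasp_force: 0.0
tcp [0.5275 0.081  0.2574] tooly ang 6.15 tilt -1.0 w 0.59 gf 0.0 F [-0.3 -1.1 -0. ] t 49.38 q [ 8.7 17.3  5.2 77.5  0.  92.6]
offset mm [-204.2    3.2   -2.7]
world turn -0.05 yaw units 0.01
```

Guard shut against its stop (15 N). Now the catch.

```bash
python3 -m pendant '[{"offset":[-30,1,0],"yaw":0,"hand":50},{"offset":[-35,1,0],"yaw":0,"hand":50},{"offset":[-35,1,0],"yaw":0,"hand":50},{"offset":[-35,0,0],"yaw":0,"hand":50},{"offset":[-35,0,0],"yaw":0,"hand":50},{"offset":[-34,0,0],"yaw":0,"hand":50},{"offset":[0,0,0],"yaw":0,"hand":50},{"offset":[0,0,0],"yaw":0,"hand":50}]' >/dev/null
python3 -m pendant '[{"offset":[0,0,0],"yaw":0,"hand":50},{"offset":[0,0,0],"yaw":0,"hand":50}]' >/dev/null
python3 to.py .5525 -.1217 .188 6.1
```

```text
tcp [ 0.5504 -0.1208  0.2537] tooly ang 6.2 tilt -1.0 w 0.585 gf 0.0 F [0.4 0.7 0.7] t 50.22 q [-12.4  21.2  10.2  79.1   0.   71.4]
offset mm [-1.2  2.1 65.7]
world turn -0.1 yaw units 0.02
```

```bash
python3 -m pendant '[{"offset":[-1,2,30],"yaw":0,"hand":50},{"offset":[0,0,30],"yaw":0,"hand":50},{"offset":[0,0,6],"yaw":0,"hand":50},{"offset":[0,0,0],"yaw":0,"hand":50},{"offset":[0,0,0],"yaw":0,"hand":5},{"offset":[0,0,0],"yaw":0,"hand":5},{"offset":[0,0,0],"yaw":0,"hand":5},{"offset":[0,0,0],"yaw":0,"hand":5}]' 30
python3 -m pendant '[{"offset":[0,0,0],"yaw":0,"hand":5},{"offset":[6,0,0],"yaw":0,"hand":5},{"offset":[8,0,0],"yaw":0,"hand":5},{"offset":[8,0,0],"yaw":0,"hand":5},{"offset":[8,0,0],"yaw":0,"hand":5},{"offset":[0,0,0],"yaw":0,"hand":5},{"offset":[0,0,0],"yaw":0,"hand":5}]' 
python3 -m pendant '[{"offset":[2,0,0],"yaw":0,"hand":5},{"offset":[2,0,0],"yaw":0,"hand":5},{"offset":[0,0,0],"yaw":0,"hand":5},{"offset":[0,0,0],"yaw":0,"hand":5}]'
```

```text
clock: 50.88
tool_pos: [0.5524, -0.1229, 0.1905]
eef_rot: [[-0.107, 0.994, 0.0], [0.994, 0.107, -0.001], [-0.001, 0.0, -1.0]]
wrist_force: [-4.9, 0.8, 4.6]
grip_width: 0.172
grasp_force: 29.5
clock: 51.47
tool_pos: [0.5493, -0.0931, 0.1905]
eef_rot: [[-0.107, 0.994, 0.001], [0.994, 0.107, -0.001], [-0.001, 0.001, -1.0]]
wrist_force: [-5.4, -0.1, 7.7]
grip_width: 0.176
grasp_force: 29.7
clock: 51.8
tool_pos: [0.5493, -0.0927, 0.1906]
eef_rot: [[-0.104, 0.995, 0.002], [0.995, 0.104, -0.008], [-0.008, 0.001, -1.0]]
wrist_force: [-5.2, -9.1, 7.2]
grip_width: 0.174
grasp_force: 29.6
```

```bash
python3 -m pendant '[{"offset":[2,0,0],"yaw":0,"hand":5},{"offset":[0,0,0],"yaw":0,"hand":5},{"offset":[0,0,0],"yaw":0,"hand":5}]'
python3 -m pendant '[{"offset":[-3,0,0],"yaw":0,"hand":5},{"offset":[0,0,0],"yaw":0,"hand":50},{"offset":[0,0,0],"yaw":0,"hand":50},{"offset":[0,0,0],"yaw":0,"hand":50},{"offset":[0,0,-35],"yaw":0,"hand":50},{"offset":[0,0,-35],"yaw":0,"hand":50},{"offset":[-35,0,-20],"yaw":0,"hand":50},{"offset":[-35,0,0],"yaw":0,"hand":50}]' 
python3 -m pendant '[{"offset":[-36,-10,0],"yaw":0,"hand":50},{"offset":[-36,-10,0],"yaw":0,"hand":50},{"offset":[0,0,0],"yaw":0,"hand":50},{"offset":[0,0,0],"yaw":0,"hand":50}]'
python3 - <<'E'
from h import *
a=shot("scene");b=shot("side")
save(a,"f1.png",(130,120,470,340),2.3);save(b,"f2.png",(130,130,470,370),2.3)
print(proj(a,[[.468,.376,.045],[.468,.376,.168],[.549,-.0915,.191]]).round(1).tolist(),proj(b,[[.468,.376,.045],[.468,.376,.168],[.549,-.0915,.191]]).round(1).tolist())
E
```

```text
clock: 52.05
tool_pos: [0.5493, -0.0924, 0.1907]
eef_rot: [[-0.103, 0.995, 0.002], [0.995, 0.103, -0.011], [-0.011, 0.001, -1.0]]
wrist_force: [-4.5, -14.4, 5.6]
grip_width: 0.17
grasp_force: 29.5
clock: 52.72
tool_pos: [0.56, -0.1589, 0.2848]
eef_rot: [[-0.112, 0.994, 0.011], [0.994, 0.112, -0.002], [-0.004, 0.011, -1.0]]
wrist_force: [1.3, -0.3, 0.4]
grip_width: 0.583
grasp_force: 0.0
clock: 53.05
tool_pos: [0.5445, -0.2349, 0.278]
eef_rot: [[-0.103, 0.995, 0.0], [0.995, 0.103, 0.001], [0.001, 0.0, -1.0]]
wrist_force: [0.6, 0.7, 0.1]
grip_width: 0.588
grasp_force: 0.0
[[426.9, 282.1], [439.7, 235.6], [211.3, 171.9]] [[188.5, 200.5], [182.5, 159.3], [346.7, 199.1]]
```

View pics/f1.png

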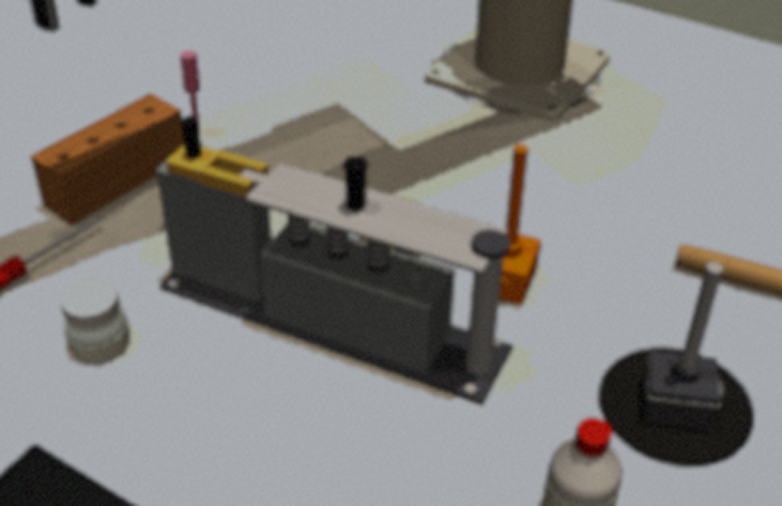

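View pics/f2.png

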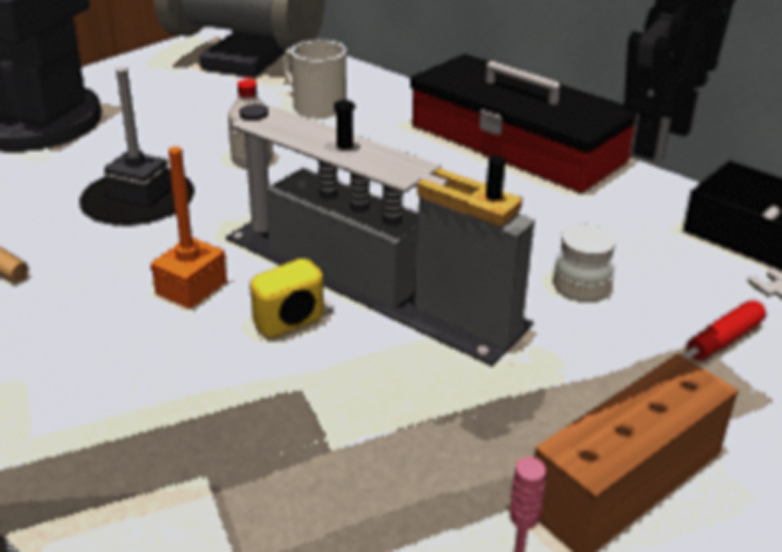

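The punches sit under the shut guard, the catch is home (post at f1 (190,120), about 1 px from prediction), and the gauge stand is on the mat (post top within 1 px).

```bash
python3 -c "
from cell import ctrl;print(ctrl.finish_job())"
```

```text
the job is handed in; nothing more can be done
None
```

The job is handed in: all three punches are seated in tubes 1–3, the guard is shut, the catch is home, and the gauge stand is upright on the middle of the mat; the hand-in gave no verdict.

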